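Clip and cap the bearing housings

ROBOT

A 7-joint arm with a two-finger parallel gripper is mounted at the origin on a cart in front of the work surface, level with it; the furniture and walls round the work are solid. World frame = base frame: x ahead of the robot, y to its left, z up, the work surface at z = 0. Lengths are in m, angles in rad, forces in N, time in s.
With the tool pointing down it reaches from about 0.425 to 0.925 m from the base axis. Payload 6.8 kg.
Tool frame: the origin (TCP) lies at the very end of the fingers, on their centre line; the grasp point (between the pads) lies 19 mm behind it (arm.hold_point_z is the distance from the TCP to the grasp point, in m); z points along the fingers, y is the line along which they close (so a half turn about z gives the same grasp; the last joint's range is limited). The gripper opens to 88 mm and grips with 3 to 60 N. Pads are 20 mm wide; open, the fingers measure 115 mm over their backs; the gripper's body (75 mm by 178 mm) begins 61 mm behind the grasp point.
Start: joints at [-0.108, 0.477, 0.022, 1.555, -0.011, 1.109, -0.083], TCP at [0.675, 0, 0.223] pointing down, gripper open.
Joint ranges: [-2.96, 2.96], [-0.34, 2.1], [-1.41, 1.46], [0.24, 2.44], [-1.37, 4.51], [0.17, 1.92], [-2.96, 2.96]. Speed limits (rad/s): [2.39, 2.39, 3.14, 3.14, 3.14, 3.14, 3.14].

INTERFACE

Orientations are given as a unit quaternion [x, y, z, w].
In Python, from bench import arm gives the robot as it stands.
- The arm moves only by the shell command python3 -m crank FILE [FORCE], which reads ROWS from the file FILE. ROWS is 1 to 5 rows, parted by semicolons, with the numbers parted by spaces; each row has 7 numbers: dx, dy, dz in m, then a rotation vector rx, ry, rz in rad, then the finger opening in m; each row shifts and turns the commanded pose from where the row before left it, along the tool's axes as they then stand; what a row does not reach is not made up. A row lasts 1/10 s, in which the tool goes at most 0.05 m and 0.15 rad, less where a joint would pass 70% of its speed; a pose out of reach is approached as far as the arm can. The fingers move at their own pace and stop on an object; FORCE is the grip in N (left out, the last holds). Time passes only in rows, so rows that do not move let the fingers close. It prints the time, the measured TCP pose, the force, the opening and the grip force at its end. Input that does not fit is refused with a message, and nothing moves.
- arm.get_state(): the state, without advancing time (a new reading comes with each control period).
- arm.read_camera(name): name is "scene" or "side" or "wrist"; returns the picture (384x512x3 uint8, blue, green, red); there is no depth.
- arm.get_calibration(name): a dict with "fx", "fy", "cx", "cy" (pixels), "dist" ([k1, k2, p1, p2, k3] as OpenCV has them; the pictures are not rectified), "rvec" (rotation vector, rad) and "tvec" (3), from world to camera coordinates, as OpenCV has them. Camera axes: x right, y down, z forward; pixel columns grow to the right and rows downward; lengths in m; the calibration is good to about 2 mm. A picture is of the moment at which its call begins: read the wrist's pose just before it. get_calibration takes no time and is no camera call; for the wrist camera it gives the pose at the moment of the call.
- arm.finish_job(): hands the job in; it is judged then, once.
Trained networks look in the newest picture that a camera, given by its name, has taken for a name from the list of things; names that differ only in an ending like _2 or _b are one class to them, and where a whole thing is asked for, a point or a joint stands for the part that bears it (a point fixed in the world has none). Each returns a list of dicts, best first, with "conf" (0 to 1); they miss things now and then, are a little off and sometimes report something else, mostly with a low value. They report only what shows in the picture. A call takes as long as a camera call. They do not tell look-alikes from the thing itself.
- arm.masks_of(camera, target): "pixels" (384x512 bool, what is visible of it) and "position" ([column, row] in pixels, amid what is visible of it).
The state is a dict: "time": time; "joint_positions": joint angles; "qvel": joint speeds; "joint_efforts": joint torques, N m; "tool_pos": TCP position; "ee_rot": TCP orientation; "force": force on the tool from outside, world axes, zero at the start; "ft_torque": the same for the moment, N m; "grip_width": finger opening in m; "grasp_force": force on a finger pad.
Only numpy, scipy, OpenCV 4.12 (cv2) and the standard library are available. Lean on these libraries where they do the work, as an engineer would, in place of code of your own. Each camera call takes 0.05 s, during which the arm holds its last target. There are 200 camera calls.

TASK

Finish every bearing housing on the bench: push one spring clip sideways into the groove of its upright shaft until it snaps fully home round the neck and lies flat on the collar, then set one blue dust cap over it so that it sits fully down and level on the green shoulder. There are four clips and four caps; if a housing is missing, what is left over may stay on the bench. Leave the try square and the marker pen alone.

Things in the scene. Friction and masses are not known exactly. Their poses are not given: they have to be found in the camera images.
- unit1: bearing housing standing loose on the bench, 3 kg (may be absent): round green drum, 96 mm diameter, 24 mm high; on it an aluminium spigot, 80 mm diameter, up to 34 mm; a dark collar, 44 mm diameter (36 mm at its bevelled top), up to 46 mm; and the grooved shaft end up to 68 mm. The cap seats on the green shoulder at 24 mm. Origin: centre of the underside, z up; round, so its yaw does not matter
- unit1_groove (a point): point on the shaft axis of unit1, at the bottom of its groove (top of the collar), 46 mm above the bench. The groove is 12 mm high and its neck 13 mm in diameter; above it is the shaft's head, 19 mm diameter, 10 mm high
- unit2: bearing housing like unit1 (may be absent)
- unit2_groove (a point): point on the shaft axis of unit2, at the bottom of its groove (top of the collar), 46 mm above the bench. The groove is 12 mm high and its neck 13 mm in diameter; above it is the shaft's head, 19 mm diameter, 10 mm high
- unit3: bearing housing like unit1 (may be absent)
- unit3_groove (a point): point on the shaft axis of unit3, at the bottom of its groove (top of the collar), 46 mm above the bench. The groove is 12 mm high and its neck 13 mm in diameter; above it is the shaft's head, 19 mm diameter, 10 mm high
- unit4: bearing housing like unit1 (may be absent)
- unit4_groove (a point): point on the shaft axis of unit4, at the bottom of its groove (top of the collar), 46 mm above the bench. The groove is 12 mm high and its neck 13 mm in diameter; above it is the shaft's head, 19 mm diameter, 10 mm high
- clip1: flat open steel spring clip, 64 mm long, 35 mm wide over its flared mouth, 6 mm thick. Origin: centre of the pocket that takes the neck, on the underside; x points out of the mouth (tips at x = 26 mm), z up. Sprung arms leave a 10 mm throat at x = 7.5 mm, which passes the 13 mm neck at a push of roughly 5 to 10 N and shuts behind it; a stop edge at x = -7.5 mm meets the neck
- clip1_tab (a point): middle of the orange grip tab that stands up at the back of clip1, 28 mm behind its origin (x = -28 mm) and 18 mm above its underside; the tab is 16 mm long in x, 12 mm wide in y, and runs from 6 to 30 mm above the underside
- clip2: spring clip like clip1
- clip2_tab (a point): middle of the orange grip tab that stands up at the back of clip2, 28 mm behind its origin (x = -28 mm) and 18 mm above its underside; the tab is 16 mm long in x, 12 mm wide in y, and runs from 6 to 30 mm above the underside
- clip3: spring clip like clip1
- clip3_tab (a point): middle of the orange grip tab that stands up at the back of clip3, 28 mm behind its origin (x = -28 mm) and 18 mm above its underside; the tab is 16 mm long in x, 12 mm wide in y, and runs from 6 to 30 mm above the underside
- clip4: spring clip like clip1
- clip4_tab (a point): middle of the orange grip tab that stands up at the back of clip4, 28 mm behind its origin (x = -28 mm) and 18 mm above its underside; the tab is 16 mm long in x, 12 mm wide in y, and runs from 6 to 30 mm above the underside
- cap1: blue dust cap: inverted cup open below, 92 mm outside, 86 mm inside diameter, 66 mm high (62 mm inside), about 0.2 kg, with a black knob, 30 mm diameter, from 66 to 92 mm. Origin: centre of its open lower edge, z up. Fits loosely over the 80 mm spigot; seated, its lower edge rests on the green shoulder, with a clip that is home under it, tab and all
- cap2: dust cap like cap1
- cap3: dust cap like cap1
- cap4: dust cap like cap1
- vice (a point): middle of the top of the bench vice, which is fixed: it reaches 110 mm from here away from the robot (+x), 80 mm to either side (y), and down to the bench; the gripper must keep clear of it
- try_square: try square, 144 x 100 mm, lying on the bench: a bystander. Origin: centre of its underside
- marker_pen: blue and white marker pen, 135 mm long, lying at the back of the work: a bystander. Origin: centre of its underside
Not all that is in view belongs to the job. What is shaped like the clip1 but pink or turquoise is not meant.

How it is judged:
At the end, for the whole second after the job is handed in: Every housing present has a clip home (origin within 4 mm of the shaft axis, underside -2 to +5 mm from the collar, flat within 0.15 rad) and a cap seated (within 6 mm of the axis, lower edge within 2 mm below and 2.5 mm above the shoulder, level within 0.04 rad), all at rest (((horizontal distance between clip1 and unit1_groove below 0.004 m and z of clip1 in the frame of unit1_groove between -0.002 and 0.005 m and angle between clip1's own z axis and vertical below 0.15 rad and linear speed of clip1 below 0.02 m/s) or (horizontal distance between clip2 and unit1_groove below 0.004 m and z of clip2 in the frame of unit1_groove between -0.002 and 0.005 m and angle between clip2's own z axis and vertical below 0.15 rad and linear speed of clip2 below 0.02 m/s) or (horizontal distance between clip3 and unit1_groove below 0.004 m and z of clip3 in the frame of unit1_groove between -0.002 and 0.005 m and angle between clip3's own z axis and vertical below 0.15 rad and linear speed of clip3 below 0.02 m/s) or (horizontal distance between clip4 and unit1_groove below 0.004 m and z of clip4 in the frame of unit1_groove between -0.002 and 0.005 m and angle between clip4's own z axis and vertical below 0.15 rad and linear speed of clip4 below 0.02 m/s)) and ((horizontal distance between cap1 and unit1_groove below 0.006 m and z of cap1 in the frame of unit1_groove between -0.024 and -0.0195 m and angle between cap1's own z axis and vertical below 0.04 rad and linear speed of cap1 below 0.02 m/s) or (horizontal distance between cap2 and unit1_groove below 0.006 m and z of cap2 in the frame of unit1_groove between -0.024 and -0.0195 m and angle between cap2's own z axis and vertical below 0.04 rad and linear speed of cap2 below 0.02 m/s) or (horizontal distance between cap3 and unit1_groove below 0.006 m and z of cap3 in the frame of unit1_groove between -0.024 and -0.0195 m and angle between cap3's own z axis and vertical below 0.04 rad and linear speed of cap3 below 0.02 m/s) or (horizontal distance between cap4 and unit1_groove below 0.006 m and z of cap4 in the frame of unit1_groove between -0.024 and -0.0195 m and angle between cap4's own z axis and vertical below 0.04 rad and linear speed of cap4 below 0.02 m/s)) and ((horizontal distance between clip1 and unit2_groove below 0.004 m and z of clip1 in the frame of unit2_groove between -0.002 and 0.005 m and angle between clip1's own z axis and vertical below 0.15 rad and linear speed of clip1 below 0.02 m/s) or (horizontal distance between clip2 and unit2_groove below 0.004 m and z of clip2 in the frame of unit2_groove between -0.002 and 0.005 m and angle between clip2's own z axis and vertical below 0.15 rad and linear speed of clip2 below 0.02 m/s) or (horizontal distance between clip3 and unit2_groove below 0.004 m and z of clip3 in the frame of unit2_groove between -0.002 and 0.005 m and angle between clip3's own z axis and vertical below 0.15 rad and linear speed of clip3 below 0.02 m/s) or (horizontal distance between clip4 and unit2_groove below 0.004 m and z of clip4 in the frame of unit2_groove between -0.002 and 0.005 m and angle between clip4's own z axis and vertical below 0.15 rad and linear speed of clip4 below 0.02 m/s)) and ((horizontal distance between cap1 and unit2_groove below 0.006 m and z of cap1 in the frame of unit2_groove between -0.024 and -0.0195 m and angle between cap1's own z axis and vertical below 0.04 rad and linear speed of cap1 below 0.02 m/s) or (horizontal distance between cap2 and unit2_groove below 0.006 m and z of cap2 in the frame of unit2_groove between -0.024 and -0.0195 m and angle between cap2's own z axis and vertical below 0.04 rad and linear speed of cap2 below 0.02 m/s) or (horizontal distance between cap3 and unit2_groove below 0.006 m and z of cap3 in the frame of unit2_groove between -0.024 and -0.0195 m and angle between cap3's own z axis and vertical below 0.04 rad and linear speed of cap3 below 0.02 m/s) or (horizontal distance between cap4 and unit2_groove below 0.006 m and z of cap4 in the frame of unit2_groove between -0.024 and -0.0195 m and angle between cap4's own z axis and vertical below 0.04 rad and linear speed of cap4 below 0.02 m/s)) and ((horizontal distance between clip1 and unit3_groove below 0.004 m and z of clip1 in the frame of unit3_groove between -0.002 and 0.005 m and angle between clip1's own z axis and vertical below 0.15 rad and linear speed of clip1 below 0.02 m/s) or (horizontal distance between clip2 and unit3_groove below 0.004 m and z of clip2 in the frame of unit3_groove between -0.002 and 0.005 m and angle between clip2's own z axis and vertical below 0.15 rad and linear speed of clip2 below 0.02 m/s) or (horizontal distance between clip3 and unit3_groove below 0.004 m and z of clip3 in the frame of unit3_groove between -0.002 and 0.005 m and angle between clip3's own z axis and vertical below 0.15 rad and linear speed of clip3 below 0.02 m/s) or (horizontal distance between clip4 and unit3_groove below 0.004 m and z of clip4 in the frame of unit3_groove between -0.002 and 0.005 m and angle between clip4's own z axis and vertical below 0.15 rad and linear speed of clip4 below 0.02 m/s)) and ((horizontal distance between cap1 and unit3_groove below 0.006 m and z of cap1 in the frame of unit3_groove between -0.024 and -0.0195 m and angle between cap1's own z axis and vertical below 0.04 rad and linear speed of cap1 below 0.02 m/s) or (horizontal distance between cap2 and unit3_groove below 0.006 m and z of cap2 in the frame of unit3_groove between -0.024 and -0.0195 m and angle between cap2's own z axis and vertical below 0.04 rad and linear speed of cap2 below 0.02 m/s) or (horizontal distance between cap3 and unit3_groove below 0.006 m and z of cap3 in the frame of unit3_groove between -0.024 and -0.0195 m and angle between cap3's own z axis and vertical below 0.04 rad and linear speed of cap3 below 0.02 m/s) or (horizontal distance between cap4 and unit3_groove below 0.006 m and z of cap4 in the frame of unit3_groove between -0.024 and -0.0195 m and angle between cap4's own z axis and vertical below 0.04 rad and linear speed of cap4 below 0.02 m/s)) and ((horizontal distance between clip1 and unit4_groove below 0.004 m and z of clip1 in the frame of unit4_groove between -0.002 and 0.005 m and angle between clip1's own z axis and vertical below 0.15 rad and linear speed of clip1 below 0.02 m/s) or (horizontal distance between clip2 and unit4_groove below 0.004 m and z of clip2 in the frame of unit4_groove between -0.002 and 0.005 m and angle between clip2's own z axis and vertical below 0.15 rad and linear speed of clip2 below 0.02 m/s) or (horizontal distance between clip3 and unit4_groove below 0.004 m and z of clip3 in the frame of unit4_groove between -0.002 and 0.005 m and angle between clip3's own z axis and vertical below 0.15 rad and linear speed of clip3 below 0.02 m/s) or (horizontal distance between clip4 and unit4_groove below 0.004 m and z of clip4 in the frame of unit4_groove between -0.002 and 0.005 m and angle between clip4's own z axis and vertical below 0.15 rad and linear speed of clip4 below 0.02 m/s)) and ((horizontal distance between cap1 and unit4_groove below 0.006 m and z of cap1 in the frame of unit4_groove between -0.024 and -0.0195 m and angle between cap1's own z axis and vertical below 0.04 rad and linear speed of cap1 below 0.02 m/s) or (horizontal distance between cap2 and unit4_groove below 0.006 m and z of cap2 in the frame of unit4_groove between -0.024 and -0.0195 m and angle between cap2's own z axis and vertical below 0.04 rad and linear speed of cap2 below 0.02 m/s) or (horizontal distance between cap3 and unit4_groove below 0.006 m and z of cap3 in the frame of unit4_groove between -0.024 and -0.0195 m and angle between cap3's own z axis and vertical below 0.04 rad and linear speed of cap3 below 0.02 m/s) or (horizontal distance between cap4 and unit4_groove below 0.006 m and z of cap4 in the frame of unit4_groove between -0.024 and -0.0195 m and angle between cap4's own z axis and vertical below 0.04 rad and linear speed of cap4 below 0.02 m/s))); the robot touches nothing.
It fails at once if the try square is moved by more than 30 mm (distance of try_square from where it was at the start of the episode above 0.03 m).
It fails at once if the marker pen is moved by more than 30 mm (distance of marker_pen from where it was at the start of the episode above 0.03 m).
Of unit1, unit2, unit3, unit4 only 3 to 4 are there at a start; the rules pass over those that are not, and their reading is None.
At some moment in a run one of cap1, cap2, cap3, cap4, clip1, clip2, clip3, clip4 may be knocked a few centimetres aside while the robot is not near it.
It also fails if it takes over 210 s, if anything falls off the work surface, if the arm or the gripper's body presses on something with over 40 N, if the wrist force passes 120 N, or if a joint passes its speed limit or range.

## Working session

There is one attempt and no reset: what is moved stays moved. The work goes in short steps, Python scripts to look and compute and a shell command to move; the robot and the scene stay as the last step left them, time stands still between calls to the robot, and variables do not carry over. Pictures are saved under pics/ and viewed, at most 14 in all, crops included, and the job is handed in when it is done.

```bash
ls; mkdir -p pics; cat > h.py <<'E'
import numpy as np, cv2
from bench import arm
def snap(cam,fn=None):
    im=arm.read_camera(cam); c=arm.get_calibration(cam)
    if fn: cv2.imwrite('pics/'+fn,im)
    return im,c
def ray(c,px):
    K=np.array([[c['fx'],0,c['cx']],[0,c['fy'],c['cy']],[0,0,1.]])
    u=cv2.undistortPoints(np.array([[px]],float),K,np.array(c['dist'],float))[0,0]
    R,_=cv2.Rodrigues(np.array(c['rvec'],float)); t=np.array(c['tvec'],float).ravel()
    return -R.T@t, R.T@np.array([u[0],u[1],1.])
def at_z(c,px,z):
    o,d=ray(c,px); return o+d*(z-o[2])/d[2]
def proj(c,P):
    K=np.array([[c['fx'],0,c['cx']],[0,c['fy'],c['cy']],[0,0,1.]])
    return cv2.projectPoints(np.array(P,float).reshape(-1,3),np.array(c['rvec'],float),np.array(c['tvec'],float),K,np.array(c['dist'],float))[0][:,0]
E
python3 - <<'E'
from h import *
for cam in ('scene','side'):
    im,c=snap(cam,cam+'0.png'); print(cam, ray(c,[256,192])[0], im.shape)
    for n,z in (('clip1_tab',.018),('clip1',.003),('unit1',.03),('cap1',.045),('vice',.1),('try_square',0),('marker_pen',.01)):
        for m in arm.masks_of(cam,n):
            print(n,round(m['conf'],2),np.round(m['position']),m['pixels'].sum(),np.round(at_z(c,m['position'],z),3))
im,c=snap('wrist','wrist0.png')
print(arm.get_state())
E
```

```text
pics
scene [ 0.12148166 -0.77838259  0.61491133] (384, 512, 3)
clip1_tab 0.6 [167. 217.] 63 [0.335 0.199 0.018]
clip1_tab 0.55 [286. 275.] 217 [ 0.506 -0.205  0.018]
clip1_tab 0.43 [168. 234.] 32 [0.311 0.107 0.018]
clip1 0.56 [281. 274.] 207 [ 0.507 -0.182  0.003]
clip1 0.48 [193. 199.] 87 [0.452 0.289 0.003]
clip1 0.44 [254. 176.] 275 [0.713 0.341 0.003]
clip1 0.39 [169. 237.] 42 [0.314 0.111 0.003]
unit1 0.85 [228. 186.] 481 [0.574 0.269 0.03 ]
unit1 0.78 [320. 245.] 910 [ 0.637 -0.164  0.03 ]
unit1 0.67 [272. 192.] 314 [0.677 0.15  0.03 ]
unit1 0.4 [208. 175.] 627 [0.547 0.381 0.03 ]
cap1 0.87 [313. 216.] 997 [ 0.69  -0.058  0.045]
cap1 0.82 [209. 174.] 620 [0.54  0.357 0.045]
cap1 0.81 [353. 272.] 1632 [ 0.626 -0.3    0.045]
cap1 0.59 [261. 209.] 877 [0.583 0.053 0.045]
cap1 0.32 [198. 208.] 53 [0.423 0.157 0.045]Traceback (most recent call last):
  File "<stdin>", line 5, in <module>
ValueError: it knows: cap, clip, clip1_tab, clip2_tab, clip3_tab, clip4_tab, marker_pen, try_square, unit, unit1_groove, unit2_groove, unit3_groove, unit4_groove
```

```bash
python3 - <<'E'
from h import *
for cam in ('side','wrist'):
    im,c=snap(cam,cam+'0.png'); print(cam, ray(c,[256,192])[0])
    for n,z in (('clip1_tab',.018),('clip1',.003),('unit1',.03),('unit1_groove',.046),('cap1',.045)):
        for m in arm.masks_of(cam,n):
            print(n,round(m['conf'],2),np.round(m['position']),m['pixels'].sum(),np.round(at_z(c,m['position'],z),3))
a=cv2.imread('pics/scene0.png'); cv2.imwrite('pics/s0.png',cv2.resize(a[130:334,100:412],(800,523),interpolation=cv2.INTER_CUBIC))
print(arm.get_state())
E
```

```text
side [0.06929563 0.81045067 0.66101765]
clip1_tab 0.75 [290. 292.] 277 [0.34  0.229 0.018]
clip1_tab 0.63 [310. 268.] 181 [0.337 0.124 0.018]
clip1_tab 0.54 [285. 244.] 206 [0.439 0.072 0.018]
clip1 0.74 [288. 294.] 217 [0.348 0.221 0.003]
clip1 0.67 [314. 265.] 177 [0.338 0.095 0.003]
clip1 0.64 [282. 242.] 152 [0.457 0.054 0.003]
clip1 0.63 [260. 273.] 111 [0.443 0.195 0.003]
clip1 0.53 [273. 253.] 148 [0.455 0.108 0.003]
clip1 0.51 [234. 283.] 183 [0.478 0.261 0.003]
clip1 0.39 [296. 200.] 65 [ 0.529 -0.175  0.003]
unit1 0.95 [264. 192.] 489 [ 0.628 -0.125  0.03 ]
unit1 0.91 [201. 233.] 773 [0.654 0.173 0.03 ]
unit1 0.72 [202. 267.] 931 [0.56  0.283 0.03 ]
unit1_groove 0.69 [204. 233.] 741 [0.634 0.183 0.046]
cap1 0.78 [179. 296.] 1805 [0.532 0.397 0.045]
cap1 0.7 [228. 197.] 693 [ 0.694 -0.013  0.045]
cap1 0.65 [244. 222.] 973 [0.571 0.078 0.045]
cap1 0.56 [287. 172.] 621 [ 0.619 -0.273  0.045]
wrist [0.67378386 0.0645881  0.38480631]
clip1_tab 0.69 [224. 273.] 2358 [ 0.64  -0.124  0.018]
clip1_tab 0.57 [ 50. 128.] 1104 [0.45  0.047 0.018]
clip1 0.78 [ 46. 126.] 1171 [0.437 0.048
[... 554 characters left out ...]
47691961,  0.02239492,  1.55539217, -0.01150405,
        1.10927879, -0.08310488]), 'qvel': array([-4.95682288e-04, -4.42907425e-04,  1.88267220e-03, -2.27309163e-03,
        6.96128926e-05, -3.72936700e-04,  4.71923916e-04]), 'joint_efforts': array([-7.42645680e-04, -5.82694423e+01,  1.53238390e+00, -2.72935045e+01,
       -5.45400346e-02,  9.94563103e-03,  1.82902841e-05]), 'tool_pos': array([6.75032888e-01, 1.92204554e-05, 2.22721069e-01]), 'ee_rot': array([7.07111627e-01, 7.07101932e-01, 5.68025988e-05, 3.39822944e-05]), 'force': array([0.00903582, 0.31185468, 0.30751582]), 'ft_torque': array([-0.02272291,  0.04173009,  0.00553524]), 'grasp_force': 0.0, 'grip_width': 0.08771500375303197}
```

View pics/s0.png

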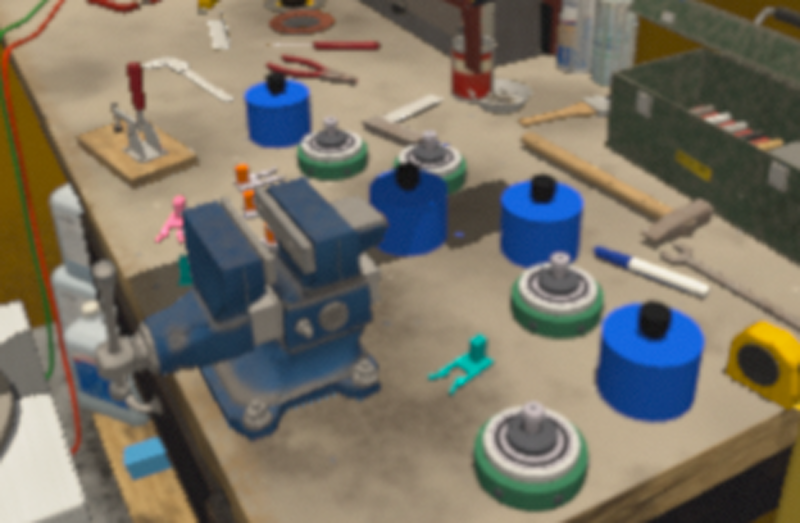

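View pics/side0.png

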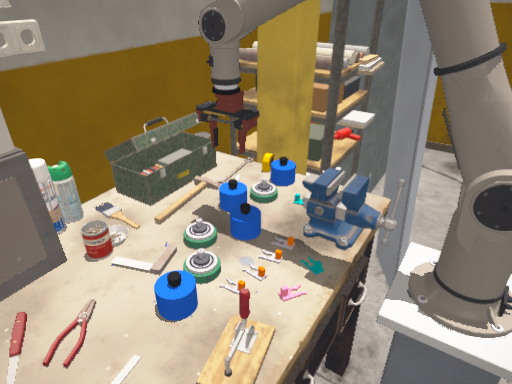

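View pics/wrist0.png

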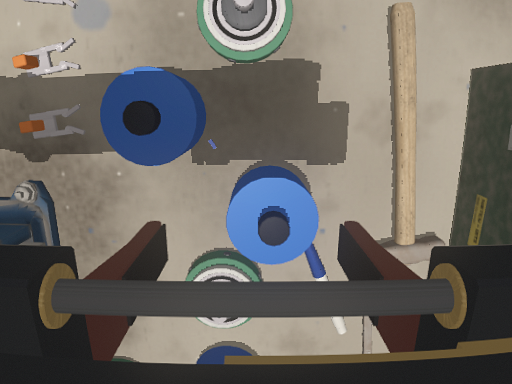

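The pictures show four housings: scene crop (333,150), (430,160), (557,290), (530,455). There are also four caps and four orange clips, near x≈0.44 and y≈0.05–0.26. The pink and turquoise clips are decoys. Next I move above the clips with the tool turned 90°.

```bash
echo '0.04 -0.03 -0.02 0 0 0 0.05;0.04 -0.03 -0.02 0 0 0 0.05;0.04 -0.03 -0.02 0 0 0 0.05;0.03 -0.04 0 0 0 0 0.05;0 -0.04 0 0 0 0 0.05' > next.json && python3 -m crank next.json >/dev/null
echo '0 0 0 0 0 0.15 0.05;0 0 0 0 0 0.15 0.05;0 0 0 0 0 0.15 0.05;0 0 0 0 0 0.15 0.05;0 0 0 0 0 0.15 0.05' > next.json && python3 -m crank next.json >/dev/null
echo '0 0 0 0 0 0.15 0.05;0 0 0 0 0 0.15 0.05;0 0 0 0 0 0.15 0.05;0 0 0 0 0 0.15 0.05;0 0 0 0 0 0.15 0.05' > next.json && python3 -m crank next.json >/dev/null
echo '0 0 0 0 0 0.07 0.05;0 0 0 0 0 0 0.05;0 0 0 0 0 0 0.05' > next.json && python3 -m crank next.json
cat >> h.py <<'E'
def find(cam,names=('clip1_tab','clip1','unit1','cap1'),zs=dict(clip1_tab=.018,clip1=.003,unit1=.046,cap1=.066),fn=None):
    im,c=snap(cam,fn)
    for n in names:
        for m in arm.masks_of(cam,n):
            if m['conf']>.4: print(n,round(m['conf'],2),np.round(m['position']),m['pixels'].sum(),np.round(at_z(c,m['position'],zs[n]),3)[:2])
    return im,c
E
python3 - <<'E'
from h import *
im,c=find('wrist',fn='w1.png'); print(ray(c,[256,192])[0],arm.get_state()['tool_pos'])
K=np.array([[c['fx'],0,c['cx']],[0,c['fy'],c['cy']],[0,0,1.]]);print(K,c['dist'])
cs=arm.get_calibration('scene'); print('unit4',at_z(cs,[306.7,307.5],.046), at_z(cs,[100+308*.39,130+190*.39],.15),at_z(cs,[100+205*.39,130+210*.39],.15),at_z(cs,[255*.39+100,130+410*.39],0))
E
```

```text
time: 2.65
tool_pos: [0.5114, 0.1415, 0.2785]
ee_rot: [1.0, 0.001, 0.0, -0.0]
force: [-0.1, 1.3, -0.1]
grip_width: 0.0499
grasp_force: 0.0
clip1_tab 0.71 [488. 164.] 741 [ 0.511 -0.171]
clip1_tab 0.7 [265. 211.] 818 [0.447 0.123]
clip1_tab 0.67 [207. 277.] 136 [0.352 0.202]
clip1_tab 0.48 [286. 272.] 196 [0.359 0.094]
clip1 0.77 [269. 214.] 635 [0.438 0.118]
clip1 0.68 [209. 205.] 824 [0.45  0.198]
clip1 0.61 [486. 160.] 747 [ 0.514 -0.179]
clip1 0.57 [320. 210.] 580 [0.444 0.049]
clip1 0.55 [156. 199.] 749 [0.458 0.269]
clip1 0.5 [285. 274.] 161 [0.349 0.093]
unit1 0.88 [479.  64.] 4648 [ 0.633 -0.122]
unit1 0.81 [151. 110.] 5159 [0.575 0.256]
unit1 0.67 [233.  33.] 5203 [0.658 0.161]
cap1 0.9 [324. 107.] 5861 [0.578 0.063]
cap1 0.7 [ 49. 136.] 6224 [0.548 0.37 ]
cap1 0.66 [414.  22.] 4317 [ 0.67 -0.03]
[0.57622102 0.1401863  0.44057971] [0.51147436 0.14138245 0.27837699]
[[341.36436246   0.         252.26019904]
 [  0.         341.36436246 193.39500155]
 [  0.           0.           1.        ]] [-0.1010762  0.         0.         0.         0.       ]
unit4 [ 0.47000029 -0.33710619  0.046     ] [ 0.42156139 -0.0271026   0.15      ] [ 0.3220813  -0.01199194  0.15      ] [ 0.31208446 -0.13011665  0.        ]
```

View pics/w1.png

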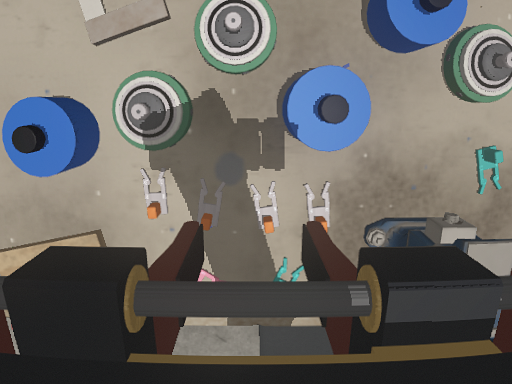

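The wrist view shows four clips with tabs at (153,211), (208,221), (268,226) and (322,224), mouths towards +x. The housings are at (151,110), (233,33) and (480,64), and the vice lug is at (375,235), close to the rightmost clip. Now I measure precisely by fitting silhouettes.

```bash
cat >> h.py <<'E'
from scipy.optimize import minimize
def cyl(r,z0,z1):
    a=np.linspace(0,2*np.pi,40,endpoint=False); q=np.c_[r*np.cos(a),r*np.sin(a)]
    return np.r_[np.c_[q,np.full(40,z0)],np.c_[q,np.full(40,z1)]]
def box(x0,x1,y0,y1,z0,z1): return np.array([[x,y,z] for x in(x0,x1) for y in(y0,y1) for z in(z0,z1)],float)
MOD=dict(unit=[cyl(.048,0,.024),cyl(.04,.024,.034),cyl(.0215,.034,.046),cyl(.0095,.058,.068)],
 cap=[cyl(.046,0,.066),cyl(.015,.066,.092)], tab=[box(-.008,.008,-.006,.006,.006,.030)])
def sil(c,parts,p,z=0,S=4):
    im=np.zeros((384*S,512*S),np.uint8); a=p[2] if len(p)>2 else 0
    R=np.array([[np.cos(a),-np.sin(a),0],[np.sin(a),np.cos(a),0],[0,0,1]])
    for P in parts:
        q=proj(c,P@R.T+np.array([p[0],p[1],z])); cv2.fillConvexPoly(im,cv2.convexHull(((q+.5)*S).astype(np.float32)).astype(np.int32),1)
    return cv2.resize(im.astype(np.float32),(512,384),interpolation=cv2.INTER_AREA)
def fit(c,mask,kind,p0,z=0):
    m=mask.astype(np.float32); f=lambda p:np.abs(sil(c,MOD[kind],p,z)-m).sum()/m.sum()
    s=np.eye(len(p0))*.01
    r=minimize(f,p0,method='Nelder-Mead',options=dict(initial_simplex=np.r_[[p0],np.array(p0)+s],xatol=1e-4,fatol=1e-3))
    return r.x,r.fun
def orange(im):
    h=cv2.cvtColor(im,cv2.COLOR_BGR2HSV); return cv2.inRange(h,(4,150,70),(16,255,255))
def clips(im,c,z=0,ymax=None):
    out=[]; n,L,st,ce=cv2.connectedComponentsWithStats(orange(im))
    for i in range(1,n):
        if 60<st[i,4]<3000:
            p=at_z(c,ce[i],z+.02)[:2]; 
            x,e=fit(c,L==i,'tab',list(p),z); out.append((np.round(x,4),round(e,2),ce[i].round(),st[i,4]))
    return out
def survey(cam='wrist',fn=None,kinds=('unit','cap'),clip=True):
    im,c=snap(cam,fn)
    if clip:
        for o in clips(im,c): print('tab',*o)
    for k in kinds:
        for m in arm.masks_of(cam,k+'1_groove' if 0 else k):
            if m['conf']>.4:
                x,e=fit(c,m['pixels'],k,list(at_z(c,m['position'],.04)[:2])); print(k,round(m['conf'],2),np.round(m['position']),np.round(x,4),'res',round(e,2))
    return im,c
E
python3 - <<'E'
from h import *
im,c=survey()
for m in arm.masks_of('wrist','clip'):
    if m['conf']>.4:
        q=np.argwhere(m['pixels']&(orange(im)==0))[:,::-1]; q=q[:: max(1,len(q)//150)]
        w=np.array([at_z(c,p,.005)[:2] for p in q]); print('clip arms',np.round(m['position']),w.mean(0).round(4))
E
```

```text
tab [0.449  0.2685] 0.57 [153. 211.] 143
tab [0.4331 0.2001] 0.55 [206. 221.] 127
tab [0.4282 0.1188] 0.93 [268. 226.] 91
unit 0.8 [233.  34.] [0.6662 0.1603] res 0.03
unit 0.79 [478.  63.] [ 0.6379 -0.1501] res 0.02
unit 0.62 [151. 110.] [0.574  0.2635] res 0.03
cap 0.85 [ 48. 136.] [0.5474 0.3852] res 0.02
cap 0.71 [238.  33.] [0.6642 0.1598] res 0.09
cap 0.62 [327. 107.] [0.5762 0.0579] res 0.04
cap 0.57 [411.  19.] [ 0.6937 -0.044 ] res 0.02
cap 0.56 [149. 110.] [0.5722 0.2493] res 0.22
clip arms [208. 210.] [0.4522 0.1974]
clip arms [268. 212.] [0.4469 0.1219]
clip arms [321. 210.] [0.4515 0.0528]
clip arms [284. 273.] [0.353  0.0909]
clip arms [156. 200.] [0.4665 0.2692]
clip arms [489. 160.] [ 0.509 -0.181]
clip arms [206. 276.] [0.3476 0.2039]
```

```bash
sed -i 's/(4,150,70),(16,255,255)/(3,150,40),(20,255,255)/' h.py; python3 - <<'E'
from h import *
im=cv2.imread('pics/w1.png'); c=arm.get_calibration('wrist')
for o in clips(im,c): print('tab',*o)
cv2.imwrite('pics/z1.png',cv2.resize(im[160:250,130:350],None,fx=3.6,fy=3.6,interpolation=cv2.INTER_CUBIC))
E
```

```text
tab [0.4473 0.2694] 0.56 [153. 211.] 144
tab [0.4336 0.1999] 0.53 [206. 221.] 127
tab [0.4298 0.1189] 0.78 [268. 225.] 99
```

View pics/z1.png

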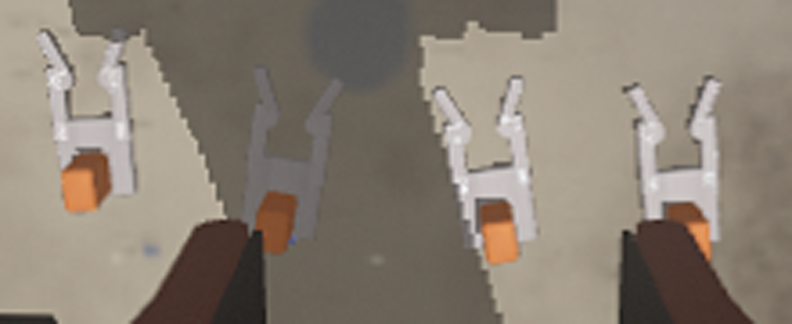

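The crop shows the four orange tabs. Clip yaws, read from tips and throat, are about +0.12, -0.14, +0.18 and +0.12 from left to right. Next I refit the tabs with yaw, using a mask that includes their shaded faces.

```bash
python3 - <<'E'
import re
s=open('h.py').read()
i=s.index('def orange'); j=s.index('def clips')
s=s[:i]+'''def orange(im):
    b,g,r=[im[:,:,k].astype(int) for k in range(3)]; return (((r-b)>45)&(r>1.7*b)&(r>1.3*g)).astype(np.uint8)
'''+s[j:]
open('h.py','w').write(s)
from h import *
im=cv2.imread('pics/w1.png'); c=arm.get_calibration('wrist')
n,L,st,ce=cv2.connectedComponentsWithStats(orange(im))
for i in range(1,n):
    if 60<st[i,4]<400:
        yaw={153:.12,206:-.14,207:-.14,208:-.14,267:.18,268:.18}.get(int(round(ce[i][0])),.12)
        p=at_z(c,ce[i],.02); m=(L==i).astype(np.float32)
        r=minimize(lambda q:np.abs(sil(c,MOD['tab'],[q[0],q[1],yaw])-m).sum()/m.sum(),p[:2],method='Nelder-Mead',options=dict(initial_simplex=[p[:2],p[:2]+[.01,0],p[:2]+[0,.01]]))
        print(ce[i],st[i,4],r.x.round(4),round(r.fun,2))
E
```

```text
[153.27683616 210.42937853] 177 [0.448  0.2685] 0.27
[206.24324324 221.03378378] 148 [0.4332 0.2001] 0.28
[268.15384615 224.39160839] 143 [0.429  0.1193] 0.2
[322.24175824 222.47252747] 91 [0.4291 0.0494] 1.24
```

```bash
echo '-0.0135 -0.03 0.02 0 0 0 0.04;-0.02 -0.03 0.02 0 0 0 0.04;-0.02 -0.03 0.02 0 0 0 0.04;-0.01 -0.037 0.02 0 0 0 0.04;0 0 0 0 0 -0.12 0.04' > next.json && python3 -m crank next.json | head -3
python3 - <<'E'
from h import *
def tri(a,b):
    (o1,d1),(o2,d2)=a,b
    s=np.linalg.lstsq(np.c_[d1,-d2],o2-o1,rcond=None)[0]; return (o1+d1*s[0]).round(3),(o2+d2*s[1]).round(3)
cs,cd=arm.get_calibration('scene'),arm.get_calibration('side')
print('handle top',tri(ray(cs,[152.7,155]),ray(cd,[244,289])))
print('board corner',at_z(cd,[274,325],.015),at_z(cd,[235,317],.015))
print('vice front jaw top', tri(ray(cs,[100+308*.39,130+178*.39]),ray(cd,[340,167])))
E
```

```text
time: 3.6
tool_pos: [0.444, 0.2732, 0.196]
ee_rot: [0.998, 0.065, -0.002, -0.0]
handle top (array([0.361, 0.387, 0.148]), array([0.362, 0.387, 0.149]))
board corner [0.32524675 0.32866026 0.015     ] [0.40811165 0.35640742 0.015     ]
vice front jaw top (array([ 0.39 , -0.109,  0.212]), array([ 0.37 , -0.109,  0.199]))
```

```bash
echo '0 0 0.045 0 0 0 0.04;0 0 0.045 0 0 0 0.04;0 0 0.04 0 0 0 0.04;0 0 0 0 0 0 0.04;0 0 0 0 0 0 0.04' > next.json && python3 -m crank next.json
```

```text
time: 4.1
tool_pos: [0.4479, 0.2684, 0.0687]
ee_rot: [0.998, 0.06, -0.0, 0.0]
force: [-1.0, 0.4, 0.2]
grip_width: 0.0401
grasp_force: 0.0
```

```bash
echo '0 0 0.03 0 0 0 0.04;0 0 0.0295 0 0 0 0.04;0 0 0 0 0 0 0.04;0 0 0 0 0 0 0;0 0 0 0 0 0 0' > next.json && python3 -m crank next.json 40 ; echo '0 0 0 0 0 0 0;0 0 0 0 0 0 0;0 0 0 0 0 0 0;0 0 -0.03 0 0 0 0;0 0 -0.03 0 0 0 0' > next.json && python3 -m crank next.json
python3 - <<'E'
from h import *
im,c=survey(fn='g1.png',kinds=('unit',),clip=False); s=arm.get_state(); print(s['tool_pos'],s['grip_width'],s['grasp_force'])
E
```

```text
time: 4.6
tool_pos: [0.4495, 0.2694, 0.0113]
ee_rot: [0.998, 0.06, 0.002, -0.001]
force: [0.0, -0.5, -0.1]
grip_width: 0.0275
grasp_force: 0.0
time: 5.1
tool_pos: [0.4471, 0.2679, 0.0693]
ee_rot: [0.998, 0.06, -0.001, 0.001]
force: [-0.4, 0.6, -0.6]
grip_width: 0.0118
grasp_force: 40.0
unit 0.82 [282.  34.] [0.5774 0.2653] res 0.02
[0.45008179 0.26987194 0.07248663] 0.011517617097454299 39.99926447868347
```

View pics/g1.png

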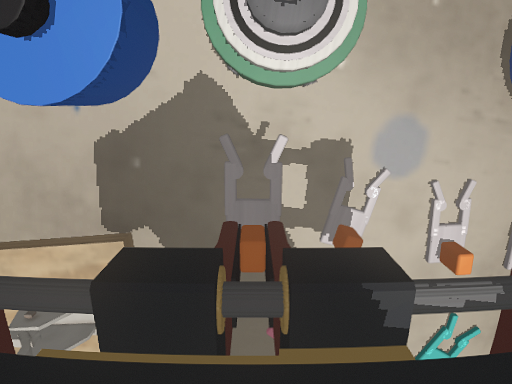

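The clip is held straight, with its arms centred on column 253 and tips at row 138. Moving to the pre-push position in front of unit A.

```bash
cat >> h.py <<'E'
def tool():
    s=arm.get_state(); x,y,z,w=s['ee_rot']; yaw=2*np.arctan2(y,x); return np.array(s['tool_pos']),(yaw+np.pi/2)%np.pi-np.pi/2,s
def dt(target,yaw=None):
    """world xy target -> tool-axis move from measured pose (tool x = world yaw)"""
    p,a,s=tool(); 
    from scipy.spatial.transform import Rotation as R
    M=R.from_quat(s['ee_rot']); return M.inv().apply(np.array(target)-p).round(4)
E
echo '0.025 0.01 0 0 0 0 0;0.0265 0.0101 0.006 0 0 0 0;0 0 0.0052 0 0 0 0;0 0 0 0 0 0 0;0 0 0 0 0 0 0' > next.json && python3 -m crank next.json | head -2
python3 - <<'E'
from h import *
im,c=survey(fn='g2.png',kinds=('unit',),clip=False); p,a,s=tool(); print(p,a,s['force'])
print('tip now?', [at_z(c,q,p[2]-.0037) for q in ((223,138),(281,138))])
E
```

```text
time: 5.7
tool_pos: [0.5, 0.2547, 0.057]
unit 0.8 [248.  85.] [0.574 0.264] res 0.06
unit 0.7 [440.  20.] [0.6666 0.1601] res 0.02
[0.50032651 0.25509771 0.05756258] 0.12199193902024708 [-0.37495769 -0.20953614 -0.9922555 ]
tip now? [array([0.54878752, 0.27391935, 0.05386258]), array([0.55217957, 0.24617587, 0.05386258])]
```

View pics/g2.png

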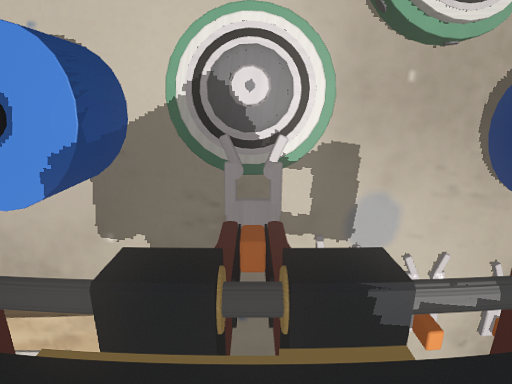

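Clip tips are at (223,138) and (281,138) and the shaft is at (249,86), so they are lined up. Pushing now.

```bash
echo '0.012 0 0 0 0 0 0;0.008 0 0 0 0 0 0;0.006 0 0 0 0 0 0;0.005 0 0 0 0 0 0;0.005 0 0 0 0 0 0' > next.json && python3 -m crank next.json | sed -n '2p;4p'; echo '0.004 0 0 0 0 0 0;0.004 0 0 0 0 0 0;0.002 0 0 0 0 0 0;0 0 0 0 0 0 0;0 0 0 0 0 0 0' > next.json && python3 -m crank next.json
python3 - <<'E'
from h import *
im,c=survey(fn='g3.png',kinds=('unit',),clip=False); p,a,s=tool(); print(p,a,s['force'])
E
```

```text
tool_pos: [0.5359, 0.2595, 0.0571]
force: [-4.8, 2.7, -1.1]
time: 6.8
tool_pos: [0.5477, 0.26, 0.0579]
ee_rot: [0.998, 0.06, 0.001, -0.0]
force: [0.4, 0.5, -0.9]
grip_width: 0.012
grasp_force: 40.0
unit 0.84 [437.  57.] [0.6661 0.16  ] res 0.01
unit 0.81 [246. 164.] [0.5736 0.2637] res 0.3
[0.54749768 0.25994836 0.0578483 ] 0.12035712181718661 [ 1.18730678 -0.7574099  -0.57119822]
```

View pics/g3.png

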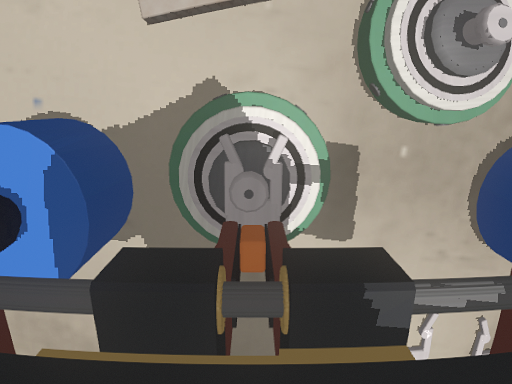

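The head sits over the pocket at (248,192), and the force peaked then fell to zero, so the clip snapped home. I release it and go for the left cap.

```bash
echo '0 0 0.001 0 0 0 0.05;0 0 0 0 0 0 0.05;0 0 0 0 0 0 0.05;0 0 -0.04 0 0 0 0.05;0 0 -0.045 0 0 0 0.05' > next.json && python3 -m crank next.json 40 >/dev/null; echo '0.005 -0.042 -0.01 0 0 0 0.06;0.005 -0.042 0 0 0 0 0.06;0.005 -0.04 0 0 0 0 0.06;0 0 0 0 0 0 0.06;0 0 0 0 0 0 0.06' > next.json && python3 -m crank next.json
python3 - <<'E'
from h import *
im,c=survey(fn='g4.png',kinds=('unit','cap')); p,a,s=tool(); print(p,a)
E
```

```text
time: 7.9
tool_pos: [0.5463, 0.386, 0.1513]
ee_rot: [0.998, 0.061, -0.0, 0.0]
force: [0.6, -1.1, -0.7]
grip_width: 0.06
grasp_force: 0.0
tab [0.6923 0.5915] 0.92 [18. 11.] 263
tab [0.6089 0.6462] 1.0 [45. 43.] 113
tab [0.6405 0.5661] 1.5 [57. 45.] 562
tab [0.5349 0.2322] 0.14 [412. 215.] 596
unit 0.98 [379. 165.] [0.5739 0.262 ] res 0.27
unit 0.92 [488.  87.] [0.6664 0.157 ] res 0.01
cap 0.87 [251. 192.] [0.5483 0.3834] res 0.02
[0.5476287  0.38297811 0.15154629] 0.1185092101928431
```

```bash
python3 - <<'E'
from h import *
im=cv2.imread('pics/g4.png'); c=arm.get_calibration('wrist')
for o in clips(im,c,.046): print(o) if abs(o[0][1]-.26)<.1 else 0
E
echo '0 0 0.04 0 0 0 0.06;0 0 0.0425 0 0 0 0.06;0 0 0 0 0 0 0.06;0 0 0 0 0 0 0;0 0 0 0 0 0 0' > next.json && python3 -m crank next.json 40 >/dev/null; echo '0 0 0 0 0 0 0;0 0 -0.025 0 0 0 0;0 0 -0.035 0 0 0 0;0 0 -0.035 0 0 0 0;0 0 0 0 0 0 0' > next.json && python3 -m crank next.json
echo '0.003 0.03 0 0 0 0 0;0.0037 0.04 0 0 0 0 0;0.004 0.04 0 0 0 0 0;0 0.0117 0 0 0 0 0;0 0 0 0 0 0 0' > next.json && python3 -m crank next.json
echo '0 0 0 0 0 0 0;0 0 0 0 0 0 0;0 0 0 0 0 0 0' > next.json && python3 -m crank next.json | sed -n 2p
```

```text
(array([0.5474, 0.2552]), np.float64(0.19), array([412., 215.]), np.int32(596))
time: 9.05
tool_pos: [0.5498, 0.3868, 0.1703]
ee_rot: [0.998, 0.06, 0.004, -0.003]
force: [1.2, -0.3, 0.7]
grip_width: 0.0075
grasp_force: 0.0
time: 9.55
tool_pos: [0.5729, 0.2626, 0.164]
ee_rot: [0.998, 0.058, -0.0, 0.001]
force: [-0.6, -0.7, 0.2]
grip_width: 0.0
grasp_force: 0.0
tool_pos: [0.5716, 0.2676, 0.164]
```

The fingers were still closing when I lifted, so the grasp missed. Going back to try again with more closing time.

```bash
echo '-0.003 -0.03 0 0 0 0 0.05;-0.0037 -0.04 0 0 0 0 0.05;-0.004 -0.04 0 0 0 0 0.05;0 -0.0117 0 0 0 0 0.05;0 0 0 0 0 0 0.05' > next.json && python3 -m crank next.json >/dev/null; echo '0 0 0 0 0 0 0.05;0 0 0 0 0 0 0.05' > next.json && python3 -m crank next.json | sed -n 2p
python3 - <<'E'
from h import *
im,c=survey(fn='g5.png',kinds=('unit','cap'),clip=False); p,a,s=tool(); print(p,a,s['grip_width'])
E
```

```text
tool_pos: [0.548, 0.3828, 0.1641]
unit 0.92 [484.  84.] [0.6658 0.1593] res 0.02
unit 0.59 [370. 162.] [0.5737 0.2643] res 0.27
cap 0.8 [250. 189.] [0.5476 0.3849] res 0.02
[0.54782358 0.3834726  0.16432385] 0.11856987924690165 0.049596129439915655
```

```bash
echo '0 0 0.045 0 0 0 0.05;0 0 0.045 0 0 0 0.05;0 0 0.005 0 0 0 0.05;0 0 0 0 0 0 0;0 0 0 0 0 0 0' > next.json && python3 -m crank next.json 40 >/dev/null; echo '0 0 0 0 0 0 0;0 0 0 0 0 0 0;0 0 0 0 0 0 0;0 0 0 0 0 0 0' > next.json && python3 -m crank next.json | tail -2
echo '0 0 -0.025 0 0 0 0;0 0 -0.035 0 0 0 0;0 0 -0.035 0 0 0 0;0 0 0 0 0 0 0;0 0 0 0 0 0 0' > next.json && python3 -m crank next.json
```

```text
grip_width: 0.0291
grasp_force: 40.0
time: 12.1
tool_pos: [0.5469, 0.3851, 0.1644]
ee_rot: [0.998, 0.06, 0.0, -0.0]
force: [-0.1, -0.8, -2.1]
grip_width: 0.0289
grasp_force: 40.0
```

```bash
echo '0.003 0.03 0 0 0 0 0;0.0037 0.04 0 0 0 0 0;0.004 0.04 0 0 0 0 0;0 0.0117 0 0 0 0 0;0 0 0 0 0 0 0' > next.json && python3 -m crank next.json >/dev/null
echo '0 0 0 0 0 0 0;0 0 0 0 0 0 0;0 0 0.02 0 0 0 0;0 0 0 0 0 0 0;0 0 0 0 0 0 0' > next.json && python3 -m crank next.json
python3 - <<'E'
from h import *
im,c=snap('wrist','g6.png'); s1,c1=snap('side'); s2,c2=snap('scene')
cv2.imwrite('pics/m1.png',np.hstack([cv2.resize(s1[190:310,150:270],(400,400)),cv2.resize(s2[130:230,180:280],(400,400))]))
E
```

```text
time: 13.1
tool_pos: [0.5715, 0.2668, 0.1439]
ee_rot: [0.998, 0.061, -0.001, 0.0]
force: [-0.5, 0.3, -1.4]
grip_width: 0.0291
grasp_force: 40.0
```

View pics/m1.png

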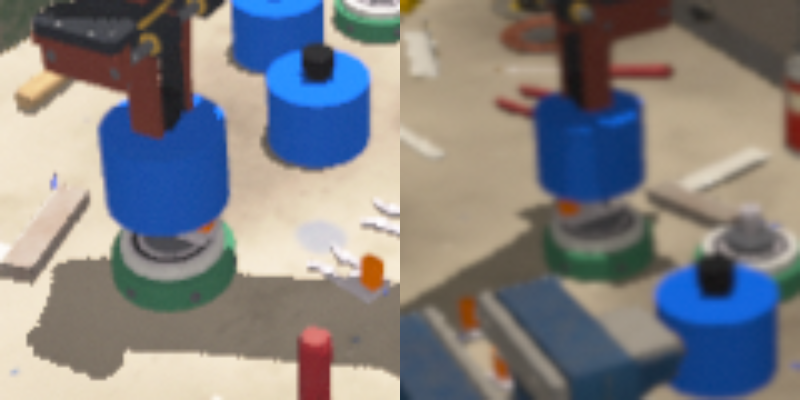

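The cap hangs above unit A, with the tab just visible under its edge. Lowering it gently.

```bash
echo '0 0 0.015 0 0 0 0;0 0 0.015 0 0 0 0;0 0 0 0 0 0 0;0 0 0 0 0 0 0' > next.json && python3 -m crank next.json | sed -n '2p;4p'; echo '0 0 0.006 0 0 0 0;0 0 0.006 0 0 0 0;0 0 0.004 0 0 0 0;0 0 0 0 0 0 0;0 0 0 0 0 0 0' > next.json && python3 -m crank next.json | sed -n '2p;4p'
```

```text
tool_pos: [0.5717, 0.2652, 0.1131]
force: [0.3, -0.8, -1.4]
tool_pos: [0.5723, 0.2655, 0.0981]
force: [1.1, -0.2, -1.1]
```

```bash
echo '0 0 0.003 0 0 0 0;0 0 0.002 0 0 0 0;0 0 0 0 0 0 0' > next.json && python3 -m crank next.json | sed -n '2p;4p'; echo '0 0 0 0 0 0 0.05;0 0 0 0 0 0 0.05;0 0 0 0 0 0 0.05;0 0 0 0 0 0 0.05;0 0 -0.04 0 0 0 0.05' > next.json && python3 -m crank next.json | sed -n '2p;4p'; echo '0 0 -0.04 0 0 0 0.05;0 0 0 0 0 0 0.05;0 0 0 0 0 0 0.05' > next.json && python3 -m crank next.json | sed -n '2p;4p'
python3 - <<'E'
from h import *
im,c=snap('wrist')
MOD['cap24']=MOD['cap']
for m in arm.masks_of('wrist','cap'):
    if m['conf']>.4:
        print(m['position'],fit(c,m['pixels'],'cap',[.573,.264],.024), fit(c,m['pixels'],'cap',[.573,.264],.034))
E
```

```text
tool_pos: [0.5728, 0.266, 0.094]
force: [-0.4, -0.6, 3.7]
tool_pos: [0.5687, 0.2638, 0.1284]
force: [-0.1, -0.4, 0.2]
tool_pos: [0.5728, 0.2658, 0.1741]
force: [-0.1, -0.9, -0.3]
[253.5, 195.0] (array([0.57190977, 0.26475923]), np.float64(0.028455503284931183)) (array([0.57250378, 0.26448218]), np.float64(0.10966788232326508))
[465.0, 202.6] (array([0.203625  , 0.31228125]), np.float64(1.0)) (array([0.203625  , 0.31228125]), np.float64(1.0))
[375.5, 93.4] (array([0.203625  , 0.31228125]), np.float64(1.0)) (array([0.203625  , 0.31228125]), np.float64(1.0))
```

Cap 1 is seated: the silhouette fits z=24 mm with a residual of 0.03. Next is clip B.

```bash
echo '-0.042 0.0168 0 0 0 0 0.04;-0.042 0.0168 0 0 0 0 0.04;-0.041 0.0168 0 0 0 0 0.04;0 0 0 0 0 0.13 0.04;0 0 0 0 0 0.13 0.04' > next.json && python3 -m crank next.json >/dev/null;  echo '0 0 0 0 0 0 0.04;0 0 0 0 0 0 0.04;0 0 0 0 0 0 0.04' > next.json && python3 -m crank next.json | sed -n '2p;4p'
cat >> h.py <<'E'
def tabs(c,im,yaw,z=0,amin=60):
    n,L,st,ce=cv2.connectedComponentsWithStats(orange(im)); out=[]
    for i in range(1,n):
        if amin<st[i,4]<3000:
            p=at_z(c,ce[i],z+.02)[:2]; m=(L==i).astype(np.float32)
            g=lambda q:np.abs(sil(c,MOD['tab'],q,z)-m).sum()/m.sum()
            p0=np.r_[p,yaw]; r=minimize(g,p0,method='Nelder-Mead',options=dict(initial_simplex=np.r_[[p0],p0+np.diag([.01,.01,.2])],xatol=1e-4,fatol=1e-3))
            out.append((r.x.round(4),round(r.fun,2),ce[i].round(),st[i,4]))
    return out
E
python3 - <<'E'
from h import *
im,c=snap('wrist','b1.png'); p,a,s=tool(); print(p,a)
for o in tabs(c,im,-.14): print(o)
E
```

```text
tool_pos: [0.4541, 0.2005, 0.1726]
force: [0.3, -0.2, -0.5]
[0.45420634 0.20047211 0.17271158] -0.13713050098892765
(array([0.4287, 0.0502, 0.0873]), np.float64(0.18), array([408., 184.]), np.int32(375))
(array([0.429 , 0.1192, 0.3326]), np.float64(0.16), array([338., 193.]), np.int32(309))
(array([ 0.4327,  0.2003, -0.1567]), np.float64(0.1), array([254., 201.]), np.int32(272))
```

View pics/b1.png

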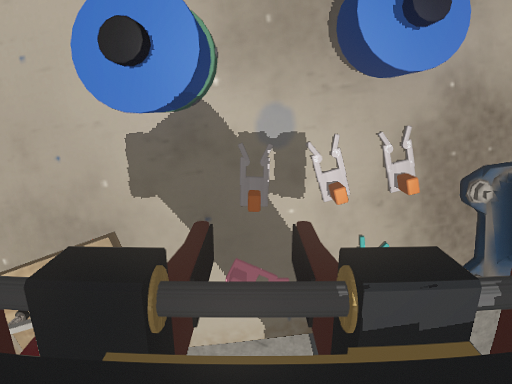

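The view shows clip B's tab at (254,201), with cap 1 seated on housing A. Now I grasp clip B and carry it to housing B.

```bash
echo '-0.0213 0.0031 0.04 0 0 0 0.04;0 0 0.045 0 0 0 0.04;0 0 0.045 0 0 0 0.04;0 0 0.033 0 0 0 0.04;0 0 0 0 0 0 0.04' > next.json && python3 -m crank next.json 40 | sed -n '2p;4p'; echo '0 0 0 0 0 0 0;0 0 0 0 0 0 0;0 0 0 0 0 0 0;0 0 0 0 0 0 0;0 0 0 0 0 0 0' > next.json && python3 -m crank next.json;echo '0 0 0 0 0 0 0;0 0 -0.03 0 0 0 0;0 0 -0.04 0 0 0 0;0 0 -0.04 0 0 0 0;0.02 0 0 0 0 0 0' > next.json && python3 -m crank next.json | sed -n '2p;5,6p'
echo '0.035 0.002 0 0 0 0 0;0.0375 0.0012 0 0 0 0 0;0.0375 0.002 0 0 0 0 0;0.0334 0.002 0 0 0 0 0;0 0 0 0 0 0 0' > next.json && python3 -m crank next.json | sed -n '2p;5,6p'
echo '0 0 0.035 0 0 0 0;0 0 0.0265 0 0 0 0;0 0 0 0 0 0 0;0 0 0 0 0 0 0;0 0 0 0 0 0 0' > next.json && python3 -m crank next.json
python3 - <<'E'
from h import *
im,c=survey(fn='b2.png',kinds=('unit',),clip=False); p,a,s=tool(); print(p,a,s['force'])
for o in tabs(c,im,-.14,p[2]-.0097): print(o)
E
```

```text
tool_pos: [0.4299, 0.1988, 0.0066]
force: [-1.1, 0.3, 0.2]
time: 17.2
tool_pos: [0.4338, 0.201, 0.0116]
ee_rot: [0.998, -0.07, 0.001, -0.001]
force: [-0.6, -0.6, 8.3]
grip_width: 0.0116
grasp_force: 40.0
tool_pos: [0.4538, 0.1996, 0.1255]
grip_width: 0.0115
grasp_force: 40.0
tool_pos: [0.5978, 0.1684, 0.1208]
grip_width: 0.0115
grasp_force: 40.0
time: 18.7
tool_pos: [0.5944, 0.1711, 0.0605]
ee_rot: [0.998, -0.069, 0.001, -0.001]
force: [-0.8, 0.6, -1.1]
grip_width: 0.0118
grasp_force: 40.0
unit 0.98 [249.  91.] [0.6659 0.1606] res 0.07
unit 0.82 [145. 207.] [0.5745 0.2642] res 6.12
[0.59451546 0.17102776 0.06042778] -0.13907763019174424 [-0.00510312  0.36522178 -1.06931066]
(array([ 0.5947,  0.1694, -0.1502]), np.float64(0.13), array([252., 248.]), np.int32(1170))
```

View pics/b2.png

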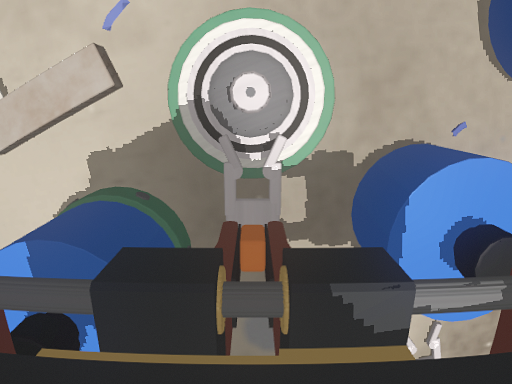

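Clip B is aligned with the shaft at (250,92). Pushing.

```bash
echo '0.012 0 0.002 0 0 0 0;0.008 0 0 0 0 0 0;0.006 0 0 0 0 0 0;0.005 0 0 0 0 0 0;0.005 0 0 0 0 0 0' > next.json && python3 -m crank next.json | sed -n '2p;4p'; echo '0.004 0 0 0 0 0 0;0.004 0 0 0 0 0 0;0.001 0 0 0 0 0 0;0 0 0 0 0 0 0;0 0 0 0 0 0 0' > next.json && python3 -m crank next.json | sed -n '2p;4p'
python3 - <<'E'
from h import *
im,c=survey(fn='b3.png',kinds=('unit',),clip=False); p,a,s=tool(); print(p,a,s['force'])
# head of shaft in image: tab vs head
for o in tabs(c,im,-.14,p[2]-.0097): print(o)
print('head expected px',proj(c,[[.6659,.1605,.068]]),'if home by tool',proj(c,[[p[0]+.028*np.cos(a),p[1]+.028*np.sin(a),.068]]))
E
```

```text
tool_pos: [0.6256, 0.1669, 0.0566]
force: [-17.6, 2.9, 16.5]
tool_pos: [0.629, 0.1673, 0.0565]
force: [-27.1, 3.2, 23.1]
unit 0.95 [251. 143.] [0.6658 0.1604] res 0.22
unit 0.76 [110. 246.] [0.3999 0.4329] res 1.0
[0.62900887 0.1672715  0.05648057] -0.1360121831634551 [-27.57332335   3.36148557  23.85203871]
(array([ 0.6276,  0.1659, -0.1343]), np.float64(0.14), array([252., 249.]), np.int32(1172))
head expected px [[252.66366245 171.95725806]] if home by tool [[248.89739026 192.47183912]]
```

It jammed with Fx -27 N and Fz +24 N, so the clip is slightly low and catching the collar. I back off and check how it sits in the grip.

```bash
echo '-0.015 0 0 0 0 0 0;-0.015 0 0 0 0 0 0;-0.015 0 -0.0025 0 0 0 0;0 0 0 0 0 0 0;0 0 0 0 0 0 0' > next.json && python3 -m crank next.json | sed -n '2p;4p'
python3 - <<'E'
from h import *
im,c=survey(fn='b4.png',kinds=('unit',),clip=False); p,a,s=tool(); print(p,a,s['force'])
s1,c1=snap('side'); s2,c2=snap('scene')
def crop(im,c,P,w=45):
    u,v=proj(c,[P])[0].astype(int); return cv2.resize(im[v-w:v+w,u-w:u+w],(400,400),interpolation=cv2.INTER_CUBIC)
cv2.imwrite('pics/m2.png',np.hstack([crop(s1,c1,[.64,.165,.05],35),crop(s2,c2,[.64,.165,.05],35)]))
E
```

```text
tool_pos: [0.5944, 0.1705, 0.0594]
force: [0.1, 0.1, -0.5]
unit 0.69 [249.  89.] [0.666  0.1603] res 0.07
unit 0.61 [145. 204.] [0.5745 0.2639] res 6.52
[0.59472973 0.17022492 0.0592226 ] -0.13985287643672484 [ 0.24952997  0.6393169  -0.34586877]
```

View pics/m2.png

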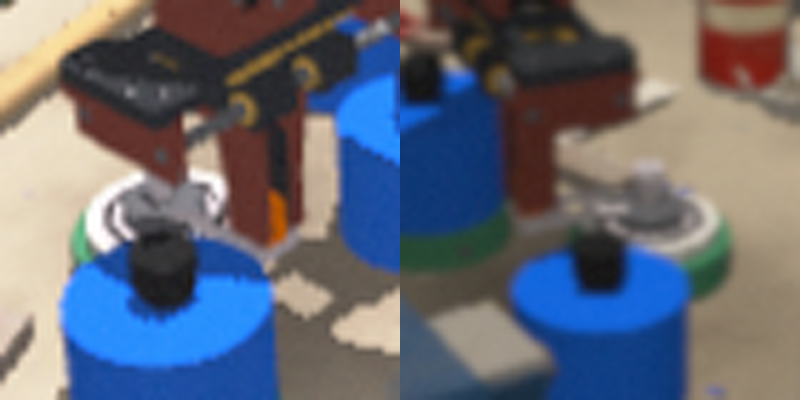

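```bash
python3 - <<'E'
from h import *
g=lambda f:cv2.cvtColor(cv2.imread('pics/'+f),cv2.COLOR_BGR2GRAY)
A=g('g2.png')
for f in ('g1.png','b2.png','b3.png','b4.png'):
    B=g(f); out=[]
    for (x0,x1,y0,y1) in ((218,242,132,170),(264,290,132,170),(226,242,165,205),(266,284,165,205),(240,268,225,270)):
        T=cv2.Canny(A,60,120)[y0:y1,x0:x1].astype(np.float32); T=cv2.GaussianBlur(T,(0,0),1)
        E=cv2.GaussianBlur(cv2.Canny(B,60,120).astype(np.float32),(0,0),1)[y0-12:y1+12,x0-12:x1+12]
        r=cv2.matchTemplate(E,T,cv2.TM_CCOEFF_NORMED); _,v,_,l=cv2.minMaxLoc(r); out.append((l[0]-12,l[1]-12,round(v,2)))
    print(f,out)
E
```

```text
g1.png [(-12, -12, 0.0), (-12, 5, 0.44), (-12, -12, 1.0), (0, -1, 0.94), (0, 1, 0.95)]
b2.png [(0, 3, 0.55), (-4, 6, 0.56), (-12, -12, 1.0), (-1, 12, 0.6), (0, 0, 0.9)]
b3.png [(-2, 0, 0.43), (1, 2, 0.42), (-12, -12, 1.0), (0, 10, 0.49), (0, 2, 0.9)]
b4.png [(0, 4, 0.6), (-3, 6, 0.61), (-12, -12, 1.0), (-1, 12, 0.58), (0, 1, 0.88)]
```

The command log puts the commanded TCP z at 0.0562 during the push: I over-corrected for a noisy reading, so the clip was about 2 mm low. Retrying at 0.0595.

```bash
echo '0.012 0 -0.0008 0 0 0 0;0.008 0 0 0 0 0 0;0.006 0 0 0 0 0 0;0.003 0 0 0 0 0 0;0.003 0 0 0 0 0 0' > next.json && python3 -m crank next.json | sed -n '2p;4p'; echo '0.003 0 0 0 0 0 0;0.003 0 0 0 0 0 0;0.002 0 0 0 0 0 0' > next.json && python3 -m crank next.json | sed -n '2p;4p'
```

```text
tool_pos: [0.6248, 0.1666, 0.0596]
force: [-2.6, 1.7, -1.6]
tool_pos: [0.6322, 0.1655, 0.0595]
force: [-2.7, 1.2, -0.7]
```

```bash
echo '0.003 0 0 0 0 0 0;0.002 0 0 0 0 0 0;0 0 0 0 0 0 0;0 0 0 0 0 0 0' > next.json && python3 -m crank next.json | sed -n '2p;4p'
python3 - <<'E'
from h import *
im,c=survey(fn='b5.png',kinds=('unit',),clip=False); p,a,s=tool(); print(p,a,s['force'])
for o in tabs(c,im,-.14,p[2]-.0105): print(o)
E
```

```text
tool_pos: [0.6394, 0.1637, 0.0604]
force: [1.9, -0.2, -1.1]
unit 0.75 [ 95. 263.] [0.4001 0.4434] res 1.0
unit 0.59 [246. 161.] [0.6659 0.1605] res 0.29
[0.6393098  0.16376983 0.06045623] -0.1398902024841988 [ 2.09906137  0.1771478  -0.34172166]
(array([ 0.6383,  0.1622, -0.1556]), np.float64(0.1), array([252., 249.]), np.int32(1186))
```

```bash
echo '0 0 0.001 0 0 0 0.05;0 0 0 0 0 0 0.05;0 0 0 0 0 0 0.05;0 0 -0.045 0 0 0 0.05;0 0 -0.047 0 0 0 0.05' > next.json && python3 -m crank next.json 40 >/dev/null; echo '-0.016 0.038 0 0 0 0 0.05;-0.016 0.038 0 0 0 0 0.05;-0.0156 0.0377 0 0 0 0 0.05;0 0 0 0 0 0 0.05;0 0 0 0 0 0 0.05' > next.json && python3 -m crank next.json | sed -n '2p;4p'
python3 - <<'E'
from h import *
im,c=survey(fn='b6.png',kinds=('unit','cap'),clip=False); p,a,s=tool(); print(p,a)
for o in tabs(c,im,-.14,.046): print(o)
E
```

```text
tool_pos: [0.575, 0.0576, 0.1513]
force: [-0.2, 0.8, 0.7]
unit 0.71 [125.  93.] [0.6657 0.1619] res 0.26
unit 0.71 [468.  80.] [ 0.6389 -0.149 ] res 0.02
unit 0.65 [ 71. 189.] [0.5746 0.2664] res 3.67
cap 0.72 [ 30. 220.] [0.575  0.2857] res 0.15
cap 0.7 [251. 190.] [0.5774 0.0587] res 0.01
cap 0.68 [361.  37.] [ 0.6943 -0.0427] res 0.02
[0.5757709  0.05996382 0.15099515] -0.13715689097802408
(array([ 0.6388,  0.1643, -0.0642]), np.float64(0.12), array([ 97., 134.]), np.int32(605))
(array([ 0.454 ,  0.0509, -0.032 ]), np.float64(0.98), array([279., 327.]), np.int32(244))
(array([ 0.4612,  0.1092, -0.2424]), np.float64(0.42), array([211., 332.]), np.int32(362))
```

Clip B is home (tab at (0.639,0.164), fits z=46 mm). Now cap 2.

```bash
echo '0 0 0.04 0 0 0 0.05;0 0 0.0415 0 0 0 0.05;0 0 0 0 0 0 0.05;0 0 0 0 0 0 0;0 0 0 0 0 0 0' > next.json && python3 -m crank next.json 40 >/dev/null; echo '0 0 0 0 0 0 0;0 0 0 0 0 0 0;0 0 0 0 0 0 0;0 0 0 0 0 0 0' > next.json && python3 -m crank next.json | tail -2
echo '0 0 -0.03 0 0 0 0;0 0 -0.035 0 0 0 0;0 0 -0.032 0 0 0 0;0 0 0 0 0 0 0' > next.json && python3 -m crank next.json | sed -n '2p;4,6p'
echo '0.018 -0.028 0 0 0 0 0;0.019 -0.029 0 0 0 0 0;0.019 -0.029 0 0 0 0 0;0.0174 -0.0279 0 0 0 0 0;0 0 0 0 0 0 0' > next.json && python3 -m crank next.json >/dev/null;  echo '0 0 0 0 0 0 0;0 0 0 0 0 0 0;0 0 0.025 0 0 0 0;0 0 0.025 0 0 0 0;0 0 0 0 0 0 0' > next.json && python3 -m crank next.json | sed -n '2p;4,6p'; echo '0 0 0.006 0 0 0 0;0 0 0.006 0 0 0 0;0 0 0.006 0 0 0 0;0 0 0 0 0 0 0;0 0 0 0 0 0 0' > next.json && python3 -m crank next.json | sed -n '2p;4,6p'
```

```text
grip_width: 0.0291
grasp_force: 40.0
tool_pos: [0.5778, 0.0582, 0.1706]
force: [0.9, -0.5, -2.5]
grip_width: 0.0287
grasp_force: 40.0
tool_pos: [0.6604, 0.1585, 0.1128]
force: [-1.2, 0.3, -2.8]
grip_width: 0.0289
grasp_force: 40.0
tool_pos: [0.6638, 0.161, 0.0987]
force: [-0.3, 0.5, -2.7]
grip_width: 0.029
grasp_force: 40.0
```

```bash
echo '0 0 0.003 0 0 0 0;0 0 0.002 0 0 0 0;0 0 0 0 0 0 0' > next.json && python3 -m crank next.json | sed -n '2p;4p'; echo '0 0 0 0 0 0 0.05;0 0 0 0 0 0 0.05;0 0 0 0 0 0 0.05;0 0 0 0 0 0 0.05;0 0 -0.04 0 0 0 0.05' > next.json && python3 -m crank next.json >/dev/null; echo '0 0 -0.04 0 0 0 0.05;0 0 0 0 0 0 0.05;0 0 0 0 0 0 0.05' > next.json && python3 -m crank next.json | sed -n '2p;4p'
cat >> h.py <<'E'
def capseat(p0):
    im,c=snap('wrist')
    for m in arm.masks_of('wrist','cap'):
        if m['conf']>.4 and np.linalg.norm(at_z(c,m['position'],.07)[:2]-p0)<.06:
            for z in (.024,.030,.036): x,e=fit(c,m['pixels'],'cap',list(p0),z); print('seat',z,x.round(4),round(e,3))
E
python3 -c "
from h import *
capseat([.666,.1605])"
```

```text
tool_pos: [0.664, 0.161, 0.0938]
force: [-0.8, 0.7, -1.0]
tool_pos: [0.6644, 0.1611, 0.1747]
force: [0.0, -0.4, -1.5]
seat 0.024 [0.6644 0.1588] 0.032
seat 0.03 [0.6647 0.1586] 0.08
seat 0.036 [0.6644 0.1582] 0.131
```

Cap 2 is seated. Next is clip C.

```bash
echo '-0.041 0.0143 0 0 0 0 0.04;-0.042 0.0143 0 0 0 0 0.04;-0.042 0.0143 0 0 0 0 0.04;-0.042 0.0143 0 0 0 0 0.04;-0.0396 0.0143 0 0 0 0 0.04' > next.json && python3 -m crank next.json >/dev/null;  echo '0 0 0 0 0 -0.11 0.04;0 0 0 0 0 -0.11 0.04;0 0 0 0 0 -0.1 0.04;0 0 0 0 0 0 0.04;0 0 0 0 0 0 0.04' > next.json && python3 -m crank next.json | sed -n '2p;4p'
python3 - <<'E'
from h import *
im,c=snap('wrist','c1.png'); p,a,s=tool(); print(p,a)
for o in tabs(c,im,.18): print(o)
for m in arm.masks_of('wrist','clip'):
    if m['conf']>.4:
        q=np.argwhere(m['pixels']&(orange(im)==0))[:,::-1]; q=q[:: max(1,len(q)//200)]
        w=np.array([at_z(c,x,.006)[:2] for x in q]); w0=w.mean(0); u,sv,vt=np.linalg.svd(w-w0); print('arms',m['position'],w0.round(4),'dir',np.arctan(vt[0,1]/vt[0,0]).round(3))
E
```

```text
tool_pos: [0.4486, 0.1185, 0.1726]
force: [-0.1, -0.5, -0.0]
[0.44877347 0.1185653  0.17279934] 0.17830534305637324
(array([0.4289, 0.1191, 0.1572]), np.float64(0.17), array([247., 198.]), np.int32(254))
(array([0.4289, 0.0502, 0.2508]), np.float64(0.18), array([317., 210.]), np.int32(307))
arms [315.3, 193.6] [0.4511 0.0532] dir -0.051
arms [254.3, 269.2] [0.3504 0.0928] dir -1.026
arms [135.5, 241.5] [0.3596 0.2245] dir -1.446
arms [244.9, 182.2] [0.4495 0.1215] dir 0.209
```

```bash
echo '-0.0195 -0.004 0.04 0 0 0 0.04;0 0 0.045 0 0 0 0.04;0 0 0.045 0 0 0 0.04;0 0 0.033 0 0 0 0.04;0 0 0 0 0 0 0.04' > next.json && python3 -m crank next.json 40 | sed -n '2p;4p'; echo '0 0 0 0 0 0 0;0 0 0 0 0 0 0;0 0 0 0 0 0 0;0 0 0 0 0 0 0;0 0 0 0 0 0 0' > next.json && python3 -m crank next.json;echo '0 0 0 0 0 0 0;0 0 -0.03 0 0 0 0;0 0 -0.045 0 0 0 0;0 0 -0.045 0 0 0 0;0 0 0 0 0 0 0' > next.json && python3 -m crank next.json | sed -n '2p;5,6p'
echo '0.039 0.007 0 0 0 0 0;0.039 0.007 0 0 0 0 0;0.04 0.0074 0 0 0 0 0' > next.json && python3 -m crank next.json >/dev/null; echo '-0.004 0.04 0 0 0 0 0;-0.005 0.04 0 0 0 0 0;-0.005 0.04 0 0 0 0 0;-0.005 0.04 0 0 0 0 0;-0.005 0.04 0 0 0 0 0' > next.json && python3 -m crank next.json | sed -n '2p;5,6p'
echo '-0.005 0.04 0 0 0 0 0;-0.0038 0.0407 0 0 0 0 0;0 0 0.04 0 0 0 0;0 0 0 0 0 0 0;0 0 0 0 0 0 0' > next.json && python3 -m crank next.json | sed -n '2p;5,6p'
python3 - <<'E'
from h import *
im,c=survey(fn='c2.png',kinds=('unit','cap'),clip=False); p,a,s=tool(); print(p,a,s['force'])
for o in tabs(c,im,.18,p[2]-.010): print(o)
E
```

```text
tool_pos: [0.4262, 0.1181, 0.0071]
force: [-0.5, 0.3, 0.0]
time: 29.15
tool_pos: [0.4303, 0.1196, 0.0118]
ee_rot: [0.996, 0.09, 0.001, -0.0]
force: [-1.8, -0.2, 8.6]
grip_width: 0.0118
grasp_force: 40.0
tool_pos: [0.433, 0.1205, 0.1361]
grip_width: 0.012
grasp_force: 40.0
tool_pos: [0.561, -0.0833, 0.13]
grip_width: 0.0114
grasp_force: 40.0
tool_pos: [0.5665, -0.1618, 0.0897]
grip_width: 0.0119
grasp_force: 40.0
unit 0.78 [434. 332.] [ 0.4902 -0.3259] res 2.49
unit 0.65 [252.  93.] [ 0.6393 -0.1495] res 0.06
cap 0.86 [104.  24.] [ 0.6949 -0.0432] res 0.01
[ 0.56843786 -0.1617241   0.09174643] 0.18238104068628758 [-0.52392474  0.01000336 -0.99892636]
(array([ 0.5686, -0.1628,  0.1787]), np.float64(0.16), array([252., 247.]), np.int32(1153))
```

```bash
echo '0 0 0.0305 0 0 0 0;0 0 0 0 0 0 0;0.012 0 0 0 0 0 0;0.008 0 0 0 0 0 0;0.006 0 0 0 0 0 0' > next.json && python3 -m crank next.json | sed -n '2p;4p'; echo '0.003 0 0 0 0 0 0;0.003 0 0 0 0 0 0;0.003 0 0 0 0 0 0' > next.json && python3 -m crank next.json | sed -n '2p;4p';  echo '0.003 0 0 0 0 0 0;0.003 0 0 0 0 0 0;0.003 0 0 0 0 0 0;0 0 0 0 0 0 0' > next.json && python3 -m crank next.json | sed -n '2p;4p'
```

```text
tool_pos: [0.5954, -0.1575, 0.0614]
force: [-0.6, 0.4, -1.0]
tool_pos: [0.6003, -0.1562, 0.0595]
force: [-6.6, 0.0, 0.5]
tool_pos: [0.6124, -0.1547, 0.0605]
force: [0.6, -0.2, -1.3]
```

```bash
echo '0.001 0 0 0 0 0 0;0 0 0.001 0 0 0 0.05;0 0 0 0 0 0 0.05;0 0 0 0 0 0 0.05;0 0 -0.045 0 0 0 0.05' > next.json && python3 -m crank next.json 40 >/dev/null; echo '0 0 -0.048 0 0 0 0.05;0.034 -0.0316 0 0 0 0 0.05;0.034 -0.0316 0 0 0 0 0.05;0.034 -0.0317 0 0 0 0 0.05;0 0 0 0 0 0 0.05' > next.json && python3 -m crank next.json | sed -n '2p;4p'; echo '0 0 0 0 0 0 0.05;0 0 0 0 0 0 0.05' > next.json && python3 -m crank next.json | sed -n '2p;4p'
python3 - <<'E'
from h import *
im,c=survey(fn='c3.png',kinds=('unit','cap'),clip=False); p,a,s=tool(); print(p,a)
for o in tabs(c,im,.18,.046): print(o)
E
```

```text
tool_pos: [0.6981, -0.0334, 0.1518]
force: [0.1, 0.5, -0.4]
tool_pos: [0.6943, -0.0447, 0.1518]
force: [0.0, -0.6, 0.0]
unit 0.92 [355. 230.] [ 0.6383 -0.15  ] res 2.04
unit 0.89 [ 66. 155.] [0.545  0.2983] res 1.0
cap 0.95 [249. 194.] [ 0.6931 -0.045 ] res 0.02
cap 0.82 [486. 250.] [ 0.7407 -0.3683] res 1.0
cap 0.7 [ 27. 181.] [0.6578 0.1713] res 0.04
[ 0.69437917 -0.04495303  0.15214039] 0.17816314556463309
```

```bash
echo '0 0 0.04 0 0 0 0.05;0 0 0.0425 0 0 0 0.05;0 0 0 0 0 0 0.05;0 0 0 0 0 0 0;0 0 0 0 0 0 0' > next.json && python3 -m crank next.json 40 >/dev/null; echo '0 0 0 0 0 0 0;0 0 0 0 0 0 0;0 0 0 0 0 0 0;0 0 0 0 0 0 0' > next.json && python3 -m crank next.json | tail -2
echo '0 0 -0.03 0 0 0 0;0 0 -0.035 0 0 0 0;0 0 -0.032 0 0 0 0;0 0 0 0 0 0 0' > next.json && python3 -m crank next.json | sed -n '2p;4,6p'
python3 - <<'E'
from h import *
for cam in ('scene','side'):
    im,c=snap(cam)
    for o in tabs(c,im,.18,.046,5):
        if np.linalg.norm(o[0][:2]-[.611,-.155])<.05: print(cam,o)
    for m in arm.masks_of(cam,'unit'): print(m['conf'],m['position'],at_z(c,m['position'],.03)) if m['conf']>.4 else 0
E
```

```text
grip_width: 0.0291
grasp_force: 40.0
tool_pos: [0.6979, -0.0429, 0.1714]
force: [-0.2, 0.1, -2.0]
grip_width: 0.0294
grasp_force: 40.0
scene (array([ 0.616 , -0.1504,  0.343 ]), np.float64(0.16), array([311., 234.]), np.int32(69))
0.71 [265.0, 202.4] [0.62585417 0.10423707 0.03      ]
0.7 [319.7, 246.5] [ 0.63339955 -0.16767461  0.03      ]
0.64 [309.0, 308.7] [ 0.4819913  -0.32987957  0.03      ]
0.51 [230.6, 192.9] [0.55919444 0.21706993 0.03      ]
side (array([ 0.6154, -0.1536,  0.5428]), np.float64(0.25), array([271., 180.]), np.int32(33))
0.6 [261.7, 193.2] [ 0.62785226 -0.11312622  0.03      ]
0.59 [203.4, 279.4] [0.53031745 0.314732   0.03      ]
```

Clip C's tab shows at the right place in both fixed views. Placing cap 3.

```bash
echo '-0.018 0.023 0 0 0 0 0;-0.018 0.024 0 0 0 0 0;-0.018 0.024 0 0 0 0 0;-0.0181 0.0227 0 0 0 0 0;0 0 0 0 0 0 0' > next.json && python3 -m crank next.json >/dev/null;  echo '0 0 0 0 0 0 0;0 0 0 0 0 0 0;0 0 0.025 0 0 0 0;0 0 0.025 0 0 0 0;0 0 0 0 0 0 0' > next.json && python3 -m crank next.json | sed -n '2p;4,6p'; echo '0 0 0.006 0 0 0 0;0 0 0.006 0 0 0 0;0 0 0.006 0 0 0 0;0 0 0 0 0 0 0;0 0 0 0 0 0 0' > next.json && python3 -m crank next.json | sed -n '2p;4,6p'
```

```text
tool_pos: [0.6387, -0.1455, 0.1125]
force: [-0.4, -0.4, -2.3]
grip_width: 0.0291
grasp_force: 40.0
tool_pos: [0.641, -0.1481, 0.0987]
force: [-0.0, 0.3, -1.7]
grip_width: 0.0289
grasp_force: 40.0
```

```bash
echo '0 0 0.003 0 0 0 0;0 0 0.002 0 0 0 0;0 0 0 0 0 0 0' > next.json && python3 -m crank next.json | sed -n '2p;4p'; echo '0 0 0 0 0 0 0.05;0 0 0 0 0 0 0.05;0 0 0 0 0 0 0.05;0 0 0 0 0 0 0.05;0 0 -0.04 0 0 0 0.05' > next.json && python3 -m crank next.json >/dev/null; echo '0 0 -0.045 0 0 0 0.05;0 0 0 0 0 0 0.05;0 0 0 0 0 0 0.05' > next.json && python3 -m crank next.json | sed -n '2p;4p'
python3 - <<'E'
from h import *
capseat([.6388,-.15])
im,c=survey(fn='d0.png',kinds=('unit','cap'),clip=False)
E
```

```text
tool_pos: [0.6413, -0.1481, 0.0939]
force: [0.1, 0.1, 1.4]
tool_pos: [0.6416, -0.1482, 0.1799]
force: [0.6, -0.5, -0.9]
seat 0.024 [ 0.6383 -0.1488] 0.032
seat 0.03 [ 0.6401 -0.1496] 0.081
seat 0.036 [ 0.6391 -0.1491] 0.13
unit 0.65 [  0. 103.] [0.587  0.1714] res 1.0
unit 0.5 [247. 132.] [ 0.202  -0.0472] res 1.0
cap 0.88 [254. 195.] [ 0.6373 -0.1496] res 0.14
cap 0.65 [398. 206.] [ 0.6386 -0.2864] res 0.16
```

Cap 3 is seated. Clip D lies close to the vice. I will grip its tab lengthwise, with the gripper turned back, to shift it clear first.

```bash
echo '-0.02 -0.0361 0 0 0 0 0.04;-0.0241 -0.0361 0 0 0 0 0.04;-0.0241 -0.0361 0 0 0 0 0.04;-0.0241 -0.0361 0 0 0 0 0.04;-0.0241 -0.0361 0 0 0 0 0.04' > next.json && python3 -m crank next.json >/dev/null;  echo '-0.0241 -0.0361 0 0 0 0 0.04;-0.0281 -0.0361 0 0 0 0 0.04;0 0 0 0 0 -0.139 0.04;0 0 0 0 0 -0.139 0.04;0 0 0 0 0 -0.139 0.04' > next.json && python3 -m crank next.json | sed -n '2p;4p'
echo '0 0 0 0 0 -0.139 0.04;0 0 0 0 0 -0.139 0.04;0 0 0 0 0 -0.139 0.04;0 0 0 0 0 -0.139 0.04;0 0 0 0 0 -0.139 0.04' > next.json && python3 -m crank next.json >/dev/null; echo '0 0 0 0 0 -0.139 0.04;0 0 0 0 0 -0.142 0.04;0 0 0 0 0 0 0.04;0 0 0 0 0 0 0.04' > next.json && python3 -m crank next.json | sed -n '1,4p'
python3 - <<'E'
from h import *
im,c=snap('wrist','d1.png'); p,a,s=tool(); print(p,s['ee_rot'])
for o in tabs(c,im,.135): print(o)
for m in arm.masks_of('wrist','clip'):
    if m['conf']>.4:
        q=np.argwhere(m['pixels']&(orange(im)==0))[:,::-1]; q=q[:: max(1,len(q)//200)]
        w=np.array([at_z(c,x,.006)[:2] for x in q]); print('arms',m['position'],w.mean(0).round(4))
E
```

```text
tool_pos: [0.429, 0.0705, 0.178]
force: [0.8, -0.8, 0.6]
time: 39.9
tool_pos: [0.4294, 0.0701, 0.1781]
ee_rot: [0.707, 0.707, -0.0, -0.0]
force: [0.7, 0.2, 0.1]
[0.42942656 0.07013947 0.17817033] [ 7.07325606e-01  7.06887825e-01 -2.45454448e-04 -1.69192853e-04]
(array([0.4286, 0.0498, 0.0993]), np.float64(0.16), array([253., 198.]), np.int32(271))
arms [153.0, 146.3] [0.3346 0.097 ]
arms [269.6, 194.3] [0.4499 0.0541]
arms [161.3, 24.4] [0.3422 0.2126]
```

View pics/d1.png

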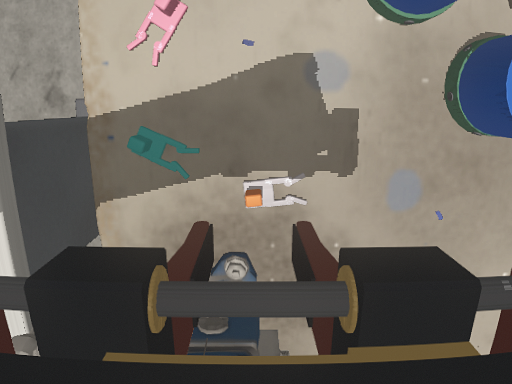

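Clip D's tab is at (253,198), and the vice lug at (235,265) lies just below it. Gripping lengthwise and shifting it to y≈0.15.

```bash
echo '-0.0204 -0.0008 0.04 0 0 0 0.04;0 0 0.045 0 0 0 0.04;0 0 0.045 0 0 0 0.04;0 0 0.037 0 0 0 0.04;0 0 0 0 0 0 0.04' > next.json && python3 -m crank next.json 20 | sed -n '2p;4p'; echo '0 0 0 0 0 0 0;0 0 0 0 0 0 0;0 0 0 0 0 0 0;0 0 0 0 0 0 0;0 0 0 0 0 0 0' > next.json && python3 -m crank next.json | tail -2;echo '0 0 -0.03 0 0 0 0;0.033 0.01 0 0 0 0 0;0.034 0.01 0 0 0 0 0;0.033 0.01 0 0 0 0 0;0 0 0 0 0 0 0' > next.json && python3 -m crank next.json | sed -n '2p;4,6p'
echo '0 0 0 0 0 0 0;0 0 0.0285 0 0 0 0;0 0 0 0 0 0 0;0 0 0 0 0 0 0.04;0 0 0 0 0 0 0.04' > next.json && python3 -m crank next.json >/dev/null; echo '0 0 0 0 0 0 0.04;0 0 0 0 0 0 0.04;0 0 -0.045 0 0 0 0.04;0 0 -0.045 0 0 0 0.04;0 0 -0.045 0 0 0 0.04' > next.json && python3 -m crank next.json | sed -n '2p;4,6p'
```

```text
tool_pos: [0.4278, 0.0497, 0.0083]
force: [-0.7, 0.8, -0.9]
grip_width: 0.0162
grasp_force: 20.0
tool_pos: [0.4601, 0.1556, 0.0422]
force: [-0.7, -0.7, 0.1]
grip_width: 0.016
grasp_force: 20.0
tool_pos: [0.4581, 0.1497, 0.1497]
force: [0.9, -0.5, 0.3]
grip_width: 0.0397
grasp_force: 0.0
```

```bash
echo '0 0.02 0 0 0 0.145 0.04;0 0 0 0 0 0.145 0.04;0 0 0 0 0 0.145 0.04;0 0 0 0 0 0.145 0.04;0 0 0 0 0 0.145 0.04' > next.json && python3 -m crank next.json >/dev/null; echo '0 0 0 0 0 0.145 0.04;0 0 0 0 0 0.145 0.04;0 0 0 0 0 0.145 0.04;0 0 0 0 0 0.145 0.04;0 0 0 0 0 0.145 0.04' > next.json && python3 -m crank next.json >/dev/null;  echo '0 0 0 0 0 0.121 0.04;0 0 0 0 0 0 0.04;0 0 0 0 0 0 0.04' > next.json && python3 -m crank next.json | sed -n '1,4p'
python3 - <<'E'
from h import *
im,c=snap('wrist','d2.png'); p,a,s=tool(); print(p,s['ee_rot'])
for o in tabs(c,im,0): print(o)
for m in arm.masks_of('wrist','clip'):
    if m['conf']>.4:
        q=np.argwhere(m['pixels']&(orange(im)==0))[:,::-1]; q=q[:: max(1,len(q)//200)]
        w=np.array([at_z(c,x,.006)[:2] for x in q]); print('arms',m['position'],w.mean(0).round(4))
im,c=snap('scene')
for n in ('unit','cap'):
  for m in arm.masks_of('scene',n):
    if m['conf']>.3: print(n,m['position'].round() if hasattr(m['position'],'round') else m['position'],fit(c,m['pixels'],n,list(at_z(c,m['position'],.04)[:2])))
E
```

```text
time: 43.8
tool_pos: [0.4785, 0.1501, 0.1482]
ee_rot: [1.0, 0.003, 0.0, -0.0]
force: [-0.4, 0.4, -0.2]
[0.47849658 0.15010424 0.14814014] [ 9.99995619e-01  2.95761178e-03  7.58734518e-05 -9.38577475e-05]
(array([0.4552, 0.1487, 0.062 ]), np.float64(0.15), array([252., 210.]), np.int32(307))
arms [295.2, 333.8] [0.3185 0.1026]
arms [251.3, 193.1] [0.4761 0.1477]
arms [203.3, 330.0] [0.3208 0.1984]
unit [317.6, 253.1] (array([ 0.63933094, -0.14862877]), np.float64(2.1311676502227783))
unit [309.2, 306.0] (array([ 0.4908474 , -0.31123621]), np.float64(0.06848904490470886))
unit [268.4, 203.9] (array([0.66906503, 0.16272331]), np.float64(2.70322847366333))
unit [230.2, 194.4] (array([0.5760174 , 0.26209316]), np.float64(1.9389045238494873))
cap [353.6, 271.4] (array([ 0.63982652, -0.28495447]), np.float64(0.04684622585773468))
cap [264.6, 184.9] (array([0.69089108, 0.19823012]), np.float64(0.050701528787612915))
cap [320.6, 234.5] (array([ 0.66274713, -0.12263571]), np.float64(0.04861648753285408))
```

```bash
echo '-0.023 0.0012 0.04 0 0 0 0.04;0 0 0.045 0 0 0 0.04;0 0 0.045 0 0 0 0.04;0 0 0.0077 0 0 0 0.04;0 0 0 0 0 0 0.04' > next.json && python3 -m crank next.json 40 | sed -n '2p;4p'; echo '0 0 0 0 0 0 0;0 0 0 0 0 0 0;0 0 0 0 0 0 0;0 0 0 0 0 0 0;0 0 0 0 0 0 0' > next.json && python3 -m crank next.json | sed -n '2,6p';echo '0 0 0 0 0 0 0;0 0 -0.04 0 0 0 0;0 0 -0.045 0 0 0 0;0 0 -0.045 0 0 0 0;0.035 0 0 0 0 0 0' > next.json && python3 -m crank next.json | sed -n '2p;5,6p'
echo '0.035 0 0 0 0 0 0;0.035 0 0 0 0 0 0;0 0.03 0 0 0 0 0;0 0.04 0 0 0 0 0;0 0.04 0 0 0 0 0' > next.json && python3 -m crank next.json | sed -n '2p;5,6p'; echo '0 0.045 0 0 0 0 0;0 0.045 0 0 0 0 0;0 0.045 0 0 0 0 0;0 0.045 0 0 0 0 0;0 0.045 0 0 0 0 0' > next.json && python3 -m crank next.json | sed -n '2p;5,6p'
echo '0 0.045 0 0 0 0 0;0 0.045 0 0 0 0 0;0 0.0347 0 0 0 0 0;0 0 0 0 0 0 0;0 0 0 0 0 0 0' > next.json && python3 -m crank next.json | sed -n '2p;5,6p'
python3 - <<'E'
from h import *
p,a,s=tool(); print(p,a); im,c=survey(fn='d3.png',kinds=('unit','cap'),clip=False)
for o in tabs(c,im,0,p[2]-.01): print(o)
E
```

```text
tool_pos: [0.4549, 0.1483, 0.0096]
force: [-0.4, -0.5, -0.1]
tool_pos: [0.4564, 0.1492, 0.0114]
ee_rot: [1.0, 0.001, 0.001, -0.001]
force: [-1.6, -0.4, 8.2]
grip_width: 0.0116
grasp_force: 40.0
tool_pos: [0.4911, 0.1504, 0.1469]
grip_width: 0.0119
grasp_force: 40.0
tool_pos: [0.5607, 0.0381, 0.1402]
grip_width: 0.0118
grasp_force: 40.0
tool_pos: [0.561, -0.1876, 0.1405]
grip_width: 0.0118
grasp_force: 40.0
tool_pos: [0.5612, -0.3111, 0.1401]
grip_width: 0.0117
grasp_force: 40.0
[ 0.56124267 -0.3111406   0.140099  ] 0.0009662254372160284
unit 0.79 [105. 106.] [ 0.6375 -0.1497] res 6.68
unit 0.63 [257. 270.] [ 0.4871 -0.3126] res 10.15
cap 0.97 [212.  88.] [ 0.6393 -0.2854] res 0.03
cap 0.7 [42. 96.] [ 0.6408 -0.1375] res 0.06
(array([ 0.5625, -0.3111, -0.0006]), np.float64(0.13), array([252., 247.]), np.int32(1166))
```

```bash
echo '-0.035 0 0 0 0 0 0;-0.035 0 0 0 0 0 0;-0.037 0 0 0 0 0 0;-0.0355 0 0 0 0 0 0;0 0 0 0 0 0 0' > next.json && python3 -m crank next.json | sed -n '2p;5,6p'
echo '0 0 0.04 0 0 0 0;0 0 0 0 0 0 0;0 0 0 0 0 0 0' > next.json && python3 -m crank next.json | sed -n '2p;4p'
python3 - <<'E'
from h import *
p,a,s=tool(); print(p,a); im,c=survey(fn='d4.png',kinds=('unit',),clip=False)
for o in tabs(c,im,0,p[2]-.01): print(o)
E
```

```text
tool_pos: [0.4145, -0.31, 0.1401]
grip_width: 0.0118
grasp_force: 40.0
tool_pos: [0.4198, -0.3099, 0.1003]
force: [0.7, 0.6, 0.0]
[ 0.41978053 -0.30994524  0.10027568] 0.004687989655562275
unit 0.89 [258. 101.] [ 0.4876 -0.3149] res 0.08
(array([ 0.4199, -0.312 ,  0.    ]), np.float64(0.12), array([252., 248.]), np.int32(1167))
```

```bash
echo '-0.004 0.0035 0.02 0 0 0 0;0 0 0.0205 0 0 0 0;0 0 0 0 0 0 0;0 0 0 0 0 0 0;0 0 0 0 0 0 0' > next.json && python3 -m crank next.json | sed -n '2p;4p'
python3 - <<'E'
from h import *
p,a,s=tool(); print(p,a); im,c=survey(fn='d5.png',kinds=('unit',),clip=False)
for o in tabs(c,im,0,p[2]-.01): print(o)
g=cv2.cvtColor(im,cv2.COLOR_BGR2GRAY)
h=cv2.HoughCircles(g[20:160,170:330],cv2.HOUGH_GRADIENT,1.2,5,param1=100,param2=20,minRadius=10,maxRadius=28)
if h is not None:
    for u,v,r in h[0][:4]: print('circ',u+170,v+20,r,at_z(c,[u+170,v+20],.068))
E
```

```text
tool_pos: [0.4164, -0.3151, 0.0611]
force: [0.3, -0.8, -0.3]
[ 0.4164459  -0.31506692  0.06112491] 0.00299304498652897
unit 0.55 [250.  91.] [ 0.4868 -0.314 ] res 0.08
(array([ 0.4156, -0.3165,  0.02  ]), np.float64(0.13), array([252., 248.]), np.int32(1166))
circ 247.4 93.8 17.560001 [ 0.48743375 -0.3140678   0.068     ]
circ 252.20001 128.6 25.960001 [ 0.47220415 -0.31622357  0.068     ]
circ 222.2 125.00001 19.24 [ 0.47379309 -0.30275845  0.068     ]
circ 229.4 107.0 15.4 [ 0.48170926 -0.30607444  0.068     ]
```

```bash
echo '0.012 0 0 0 0 0 0;0.008 0 0 0 0 0 0;0.006 0 0 0 0 0 0;0.003 0 0 0 0 0 0;0.003 0 0 0 0 0 0' > next.json && python3 -m crank next.json | sed -n '2p;4p'; echo '0.003 0 0 0 0 0 0;0.003 0 0 0 0 0 0;0.003 0 0 0 0 0 0' > next.json && python3 -m crank next.json | sed -n '2p;4p';  echo '0.002 0 0 0 0 0 0;0.002 0 0 0 0 0 0;0 0 0 0 0 0 0;0 0 0 0 0 0 0' > next.json && python3 -m crank next.json | sed -n '2p;4p'
```

```text
tool_pos: [0.4465, -0.3138, 0.0592]
force: [-3.1, 0.9, -0.3]
tool_pos: [0.4557, -0.3142, 0.0594]
force: [-1.2, 2.1, -0.9]
tool_pos: [0.461, -0.3148, 0.06]
force: [0.1, 0.7, -0.1]
```

```bash
echo '0 0 0.001 0 0 0 0.05;0 0 0 0 0 0 0.05;0 0 0 0 0 0 0.05;0 0 -0.045 0 0 0 0.05;0 0 -0.048 0 0 0 0.05' > next.json && python3 -m crank next.json 40 >/dev/null; echo '0.045 -0.0072 0 0 0 0 0.05;0.045 -0.0072 0 0 0 0 0.05;0.045 -0.0072 0 0 0 0 0.05;0.045 -0.0074 0 0 0 0 0.05;0 0 0 0 0 0 0.05' > next.json && python3 -m crank next.json >/dev/null; echo '0 0 0 0 0 0 0.05;0 0 0 0 0 0 0.05' > next.json && python3 -m crank next.json | sed -n '2p;4p'
python3 - <<'E'
from h import *
p,a,s=tool(); print(p,a); im,c=survey(fn='d6.png',kinds=('cap',),clip=False)
im,c=snap('scene')
for o in tabs(c,im,0,.046,5):
    if np.linalg.norm(o[0][:2]-[.46,-.314])<.05: print(o)
for m in arm.masks_of('scene','unit'):
    if m['conf']>.3: print('unit',fit(c,m['pixels'],'unit',list(at_z(c,m['position'],.04)[:2])))
E
```

```text
tool_pos: [0.6388, -0.286, 0.1515]
force: [0.6, -0.6, -0.3]
[ 0.63876966 -0.28595362  0.1515381 ] 0.0012151158639195359
cap 0.77 [ 73. 192.] [ 0.638  -0.1362] res 0.13
cap 0.58 [251. 194.] [ 0.6386 -0.2875] res 0.02
(array([ 0.4625, -0.313 ,  0.1496]), np.float64(0.25), array([297., 295.]), np.int32(96))
unit (array([ 0.48832279, -0.3115395 ]), np.float64(0.23228345811367035))
unit (array([ 0.638034  , -0.15195039]), np.float64(2.0719454288482666))
unit (array([0.6676981 , 0.16356351]), np.float64(2.827054738998413))
unit (array([0.5760101 , 0.26420832]), np.float64(2.004310369491577))
```

```bash
echo '0 0 0.04 0 0 0 0.05;0 0 0.0425 0 0 0 0.05;0 0 0 0 0 0 0.05;0 0 0 0 0 0 0;0 0 0 0 0 0 0' > next.json && python3 -m crank next.json 40 >/dev/null; echo '0 0 0 0 0 0 0;0 0 0 0 0 0 0;0 0 0 0 0 0 0;0 0 0 0 0 0 0' > next.json && python3 -m crank next.json | tail -2
echo '0 0 -0.03 0 0 0 0;0 0 -0.035 0 0 0 0;0 0 -0.032 0 0 0 0;0 0 0 0 0 0 0' > next.json && python3 -m crank next.json | sed -n '2p;4,6p'
echo '-0.037 0.007 0 0 0 0 0;-0.038 0.007 0 0 0 0 0;-0.038 0.007 0 0 0 0 0;-0.0386 0.007 0 0 0 0 0;0 0 0 0 0 0 0' > next.json && python3 -m crank next.json >/dev/null;  echo '0 0 0 0 0 0 0;0 0 0 0 0 0 0;0 0 0.025 0 0 0 0;0 0 0.025 0 0 0 0;0 0 0 0 0 0 0' > next.json && python3 -m crank next.json | sed -n '2p;4,6p'; echo '0 0 0.006 0 0 0 0;0 0 0.006 0 0 0 0;0 0 0.006 0 0 0 0;0 0 0 0 0 0 0;0 0 0 0 0 0 0' > next.json && python3 -m crank next.json | sed -n '2p;4,6p'
```

```text
grip_width: 0.0291
grasp_force: 40.0
tool_pos: [0.6428, -0.2863, 0.1711]
force: [0.9, -0.1, -1.7]
grip_width: 0.0292
grasp_force: 40.0
tool_pos: [0.488, -0.3112, 0.1129]
force: [-0.2, 1.0, -2.4]
grip_width: 0.0293
grasp_force: 40.0
tool_pos: [0.4889, -0.3135, 0.0985]
force: [0.1, 0.9, -2.1]
grip_width: 0.0293
grasp_force: 40.0
```

```bash
echo '0 0 0.003 0 0 0 0;0 0 0.002 0 0 0 0;0 0 0 0 0 0 0' > next.json && python3 -m crank next.json | sed -n '2p;4p'; echo '0 0 0 0 0 0 0.05;0 0 0 0 0 0 0.05;0 0 0 0 0 0 0.05;0 0 0 0 0 0 0.05;0 0 -0.04 0 0 0 0.05' > next.json && python3 -m crank next.json >/dev/null; echo '0 0 -0.045 0 0 0 0.05;0 0 -0.02 0 0 0 0.05;0 0 0 0 0 0 0.05;0 0 0 0 0 0 0.05' > next.json && python3 -m crank next.json | sed -n '1,2p;4p'
python3 - <<'E'
from h import *
capseat([.4874,-.314])
for cam in ('scene','side'):
    im,c=snap(cam)
    for m in arm.masks_of(cam,'cap'):
        if m['conf']>.3: print(cam,[(z,fit(c,m['pixels'],'cap',list(at_z(c,m['position'],.06)[:2]),z)[0].round(4),round(fit(c,m['pixels'],'cap',list(at_z(c,m['position'],.06)[:2]),z)[1],3)) for z in (.024,.032)])
E
```

```text
tool_pos: [0.4891, -0.3136, 0.0937]
force: [-0.6, -0.1, 2.4]
time: 55.3
tool_pos: [0.4887, -0.3131, 0.198]
force: [0.2, 0.2, -0.3]
seat 0.024 [ 0.4872 -0.3151] 0.024
seat 0.03 [ 0.4874 -0.3153] 0.068
seat 0.036 [ 0.4882 -0.3147] 0.115
scene [(0.024, array([ 0.6404, -0.1504]), np.float64(0.857)), (0.032, array([ 0.6343, -0.1578]), np.float64(0.902))]
scene [(0.024, array([ 0.4904, -0.313 ]), np.float64(0.058)), (0.032, array([ 0.486 , -0.3191]), np.float64(0.085))]
scene [(0.024, array([0.6648, 0.161 ]), np.float64(0.169)), (0.032, array([0.6579, 0.1475]), np.float64(0.178))]
scene [(0.024, array([0.5819, 0.2615]), np.float64(0.075)), (0.032, array([0.5755, 0.2474]), np.float64(0.091))]
side [(0.024, array([0.6781, 0.1518]), np.float64(0.372)), (0.032, array([0.6723, 0.1583]), np.float64(0.398))]
side [(0.024, array([ 0.6413, -0.1419]), np.float64(0.045)), (0.032, array([ 0.6344, -0.1296]), np.float64(0.061))]
side [(0.024, array([0.5825, 0.2581]), np.float64(0.052)), (0.032, array([0.5752, 0.266 ]), np.float64(0.056))]
side [(0.024, array([ 0.5228, -0.3876]), np.float64(1.375)), (0.032, array([ 0.5188, -0.3736]), np.float64(1.421))]
```

Cap 4 is seated. I check all four from above before handing in.

```bash
echo '0.02 -0.03 -0.03 0 0 0 0.05;0.02 -0.035 -0.03 0 0 0 0.05;0 -0.045 -0.02 0 0 0 0.05;0 -0.045 0 0 0 0 0.05;0 -0.045 0 0 0 0 0.05' > next.json && python3 -m crank next.json >/dev/null; echo '0 -0.045 0 0 0 0 0.05;0 -0.045 0 0 0 0 0.05;0 -0.045 0 0 0 0 0.05;0 -0.045 0 0 0 0 0.05;0 -0.045 0 0 0 0 0.05' > next.json && python3 -m crank next.json >/dev/null; echo '0 -0.03 0 0 0 0 0.05;0 0 0 0 0 0 0.05;0 0 0 0 0 0 0.05;0 0 0 0 0 0 0.05' > next.json && python3 -m crank next.json | sed -n 1,2p
python3 - <<'E'
from h import *
im,c=snap('wrist','f1.png')
for m in arm.masks_of('wrist','cap'):
    if m['conf']>.3:
        for z in (.024,.030): x,e=fit(c,m['pixels'],'cap',list(at_z(c,m['position'],.07)[:2]),z); print(m['position'],z,x.round(4),round(e,3))
hsv=cv2.cvtColor(im,cv2.COLOR_BGR2HSV); g=cv2.inRange(hsv,(60,70,20),(88,255,255)); n,L,st,ce=cv2.connectedComponentsWithStats(g)
print([(ce[i].round(),st[i]) for i in range(1,n) if st[i,4]>150])
E
```

```text
time: 57.0
tool_pos: [0.5275, 0.1398, 0.2778]
[486.3, 77.5] 0.024 [ 0.6393 -0.1487] 0.014
[486.3, 77.5] 0.03 [ 0.6386 -0.1456] 0.015
[139.8, 123.4] 0.024 [0.5773 0.2573] 0.05
[139.8, 123.4] 0.03 [0.5779 0.2547] 0.072
[232.0, 36.5] 0.024 [0.6655 0.1594] 0.016
[232.0, 36.5] 0.03 [0.665  0.1588] 0.033
[188.1, 125.8] 0.024 [0.143  0.0854] 1.0
[188.1, 125.8] 0.03 [0.5383 0.1766] 70.164
[452.7, 81.6] 0.024 [ 0.6931 -0.2491] 1.0
[452.7, 81.6] 0.03 [ 0.6934 -0.2522] 1.0
[(array([486., 176.]), array([474, 157,  26,  48, 747], dtype=int32))]
```

View pics/f1.png

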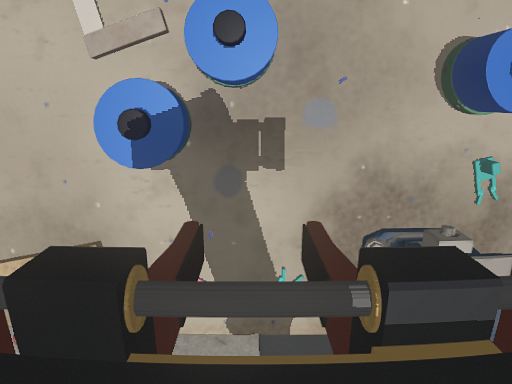

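```bash
echo '0.01 -0.04 0 0 0 0 0.05;0 -0.04 0.03 0 0 0 0.05;0 0 0 0 0 0 0.05;0 0 0 0 0 0 0.05;0 0 0 0 0 0 0.05' > next.json && python3 -m crank next.json | sed -n 1,2p
cat > t.py <<'E'
from h import *
im,c=snap('wrist','f2.png')
def tiltfit(mask,p0):
    m=mask.astype(np.float32)
    def f(q):
        R,_=cv2.Rodrigues(np.array([q[3],q[4],0.])); return np.abs(sil(c,[P@R.T for P in MOD['cap']],q[:2],q[2])-m).sum()/m.sum()
    best=None
    for z in (.0,.024):
        p=np.r_[p0,z,0,0]; r=minimize(f,p,method='Nelder-Mead',options=dict(initial_simplex=np.r_[[p],p+np.diag([.01,.01,.015,.1,.1])],maxiter=300,xatol=1e-4,fatol=1e-4))
        if best is None or r.fun<best.fun: best=r
    return best.x.round(4),round(best.fun,4)
for m in arm.masks_of('wrist','cap'):
    p=at_z(c,m['position'],.07)[:2]
    if m['conf']>.3 and np.linalg.norm(p-[.575,.26])<.06:
        for z in (0,.012,.024): x,e=fit(c,m['pixels'],'cap',list(p),z); print(m['position'],z,x.round(4),round(e,3))
        print('tilt',tiltfit(m['pixels'],p))
for m in arm.masks_of('wrist','unit'):
    print('unit',m['conf'],m['position'],m['pixels'].sum(),np.median(im[m['pixels']],0),[fit(c,m['pixels']|0,'unit',list(at_z(c,m['position'],.02)[:2]))])
for nm in ('clip',):
    for m in arm.masks_of('wrist',nm): print(nm,m['conf'],m['position'],at_z(c,m['position'],.0),np.median(im[m['pixels']],0))
# average colour around where the drum rim should peek out
for r in (.0475,):
    for a in range(0,360,30):
        P=[.574+r*np.cos(np.radians(a)),.2638+r*np.sin(np.radians(a)),.012]; u,v=proj(c,[P])[0].round().astype(int)
        print(a,(u,v),im[v,u] if 0<=v<384 and 0<=u<512 else None,end=' ')
E
python3 t.py
```

```text
time: 57.6
tool_pos: [0.5378, 0.2196, 0.2486]
[211.7, 137.2] 0 [0.5777 0.2568] 0.133
[211.7, 137.2] 0.012 [0.578  0.2559] 0.073
[211.7, 137.2] 0.024 [0.5775 0.2549] 0.017
tilt (array([0.5742, 0.2599, 0.0239, 0.0826, 0.0549]), np.float64(0.014))
unit 0.82 [269.8, 75.8] 262 [71. 78. 58.] [(array([0.5887453 , 0.18644614]), np.float64(22.45777702331543))]
clip 0.54 [265.8, 320.9] [0.31717976 0.19950986 0.        ] [ 96.  86. 137.]
0 (np.int64(212), np.int64(92)) [119  75  54] 30 (np.int64(191), np.int64(98)) [119  75  54] 60 (np.int64(177), np.int64(114)) [118  73  52] 90 (np.int64(172), np.int64(134)) [117  71  50] 120 (np.int64(179), np.int64(155)) [114  69  47] 150 (np.int64(194), np.int64(169)) [113  67  45] 180 (np.int64(214), np.int64(174)) [113  67  44] 210 (np.int64(234), np.int64(169)) [113  66  43] 240 (np.int64(248), np.int64(154)) [114  67  43] 270 (np.int64(254), np.int64(134)) [116  68  45] 300 (np.int64(248), np.int64(113)) [205 138  95] 330 (np.int64(233), np.int64(98)) [206 139  95]
```

```bash
echo '-0.02 -0.045 0.02 0 0 0 0.05;-0.02 -0.045 0.02 0 0 0 0.05;0 -0.03 0 0 0 0 0.05;0 0 0 0 0 0 0.05;0 0 0 0 0 0 0.05' > next.json && python3 -m crank next.json | sed -n 1,2p
python3 - <<'E'
s=open('t.py').read(); i=s.index('# average')
s=s[:i].replace('f2.png','f3.png')+'''
b=im.astype(int); g=((b[:,:,1]>b[:,:,2]*1.25)&(b[:,:,1]>b[:,:,0]*1.02)).astype(np.uint8)
n,L,st,ce=cv2.connectedComponentsWithStats(g)
for i in range(1,n):
    if st[i,4]>60:
        ys,xs=np.nonzero(L==i); w=np.array([at_z(c,[x,y],.012)[:2] for x,y in zip(xs[::3],ys[::3])]); print('green',st[i],w.mean(0).round(3))
        hull=cv2.convexHull(np.c_[xs,ys].astype(np.int32))[:,0]; W=np.array([at_z(c,q,.0)[:2] for q in hull]); print(W.round(3).tolist())
'''
open('t2.py','w').write(s)
E
python3 t2.py
```

```text
time: 58.3
tool_pos: [0.4995, 0.336, 0.2107]
[346.2, 92.7] 0 [0.5822 0.2463] 0.159
[346.2, 92.7] 0.012 [0.5786 0.2502] 0.099
[346.2, 92.7] 0.024 [0.5775 0.2546] 0.042
tilt (array([0.5761, 0.2582, 0.0231, 0.1056, 0.0292]), np.float64(0.0125))
unit 0.78 [387.8, 38.1] 864 [63. 66. 49.] [(array([0.77302113, 0.08892268]), np.float64(1.0))]
unit 0.57 [282.1, 105.1] 641 [79. 88. 67.] [(array([0.56727926, 0.28011041]), np.float64(10.458658218383789))]
green [376   0  63  60 687] [0.644 0.191]
[[0.625, 0.134], [0.624, 0.135], [0.622, 0.139], [0.62, 0.148], [0.619, 0.161], [0.62, 0.169], [0.621, 0.171], [0.625, 0.179], [0.629, 0.185], [0.635, 0.194], [0.638, 0.196], [0.646, 0.201], [0.653, 0.204], [0.659, 0.205], [0.669, 0.205], [0.674, 0.205], [0.678, 0.204], [0.678, 0.195]]
green [276  54  52  93 580] [0.566 0.296]
[[0.525, 0.251], [0.525, 0.266], [0.526, 0.27], [0.527, 0.274], [0.529, 0.279], [0.53, 0.281], [0.534, 0.287], [0.537, 0.291], [0.538, 0.293], [0.545, 0.299], [0.549, 0.301], [0.557, 0.306], [0.564, 0.308], [0.582, 0.308], [0.587, 0.307], [0.59, 0.306], [0.598, 0.303], [0.6, 0.302], [0.608, 0.296], [0.612, 0.292], [0.617, 0.286], [0.621, 0.278]]
```

The tilt fits from both views agree: cap 1 is now tilted by about 0.1 rad, while the drum has not moved. It must have been knocked. I regrip its knob, lift it off and look at the clip underneath.

```bash
echo '0.04 0.045 0 0 0 0 0.06;0.0415 0.045 0 0 0 0 0.06;0 0 0.04 0 0 0 0.06;0 0 0 0 0 0 0.06;0 0 0 0 0 0 0.06' > next.json && python3 -m crank next.json | sed -n 1,2p
python3 - <<'E'
s=open('t2.py').read().replace('f3.png','f4.png'); open('t3.py','w').write(s)
E
python3 t3.py | grep -v clip; python3 -c "
from h import *; print(tool()[0])"
```

```text
time: 59.0
tool_pos: [0.5658, 0.262, 0.1705]
[261.3, 183.2] 0 [0.5752 0.2524] 0.173
[261.3, 183.2] 0.012 [0.576  0.2564] 0.1
[261.3, 183.2] 0.024 [0.5771 0.2561] 0.023
tilt (array([ 0.5739,  0.2553,  0.0254, -0.0154,  0.0667]), np.float64(0.0152))
unit 0.59 [209.4, 135.3] 180 [70. 84. 60.] [(array([0.12947995, 0.48452958]), np.float64(1.0))]
unit 0.45 [201.0, 43.9] 5226 [156. 168. 180.] [(array([0.71054367, 0.30304785]), np.float64(0.7014686465263367))]
green [310  20  57 104 620] [0.659 0.198]
[[0.618, 0.151], [0.618, 0.157], [0.619, 0.164], [0.621, 0.172], [0.623, 0.178], [0.626, 0.184], [0.629, 0.19], [0.639, 0.2], [0.647, 0.205], [0.65, 0.206], [0.653, 0.207], [0.658, 0.208], [0.672, 0.208], [0.677, 0.207], [0.691, 0.202], [0.692, 0.201], [0.696, 0.199], [0.704, 0.191], [0.71, 0.185], [0.713, 0.181], [0.713, 0.18]]
green [198 119  53  53 205] [0.602 0.298]
[[0.621, 0.264], [0.57, 0.316], [0.578, 0.316], [0.584, 0.314], [0.587, 0.313], [0.592, 0.311], [0.598, 0.308], [0.604, 0.304], [0.608, 0.3], [0.612, 0.294], [0.614, 0.291], [0.618, 0.283], [0.619, 0.281], [0.621, 0.274]]
[0.56675738 0.26359401 0.17216409]
```

```bash
echo '0.012 0.01 0 0 0 0 0.06;0 0 0 0 0 0 0.06;0 0 0 0 0 0 0.06;0 0 0 0 0 0 0.06;0 0 0 0 0 0 0.06' > next.json && python3 -m crank next.json | sed -n 1,2p
python3 t3.py | grep -v clip; python3 - <<'E'
from h import *
p,_,s=tool(); print(p); im=cv2.imread('pics/f4.png'); c=arm.get_calibration('wrist')
k=((im.max(2)<45)).astype(np.uint8); u,v=proj(c,[[.579,.253,.11]])[0]; n,L,st,ce=cv2.connectedComponentsWithStats(k)
for i in range(1,n):
    if 300<st[i,4]<8000: print('dark',ce[i],st[i],at_z(c,ce[i],.11))
print(u,v)
E
```

```text
time: 59.7
tool_pos: [0.5783, 0.2525, 0.1704]
[245.8, 197.1] 0 [0.5713 0.2572] 0.175
[245.8, 197.1] 0.012 [0.5726 0.2561] 0.102
[245.8, 197.1] 0.024 [0.5757 0.2552] 0.033
tilt (array([0.5757, 0.2567, 0.0278, 0.0289, 0.0371]), np.float64(0.0217))
unit 0.89 [206.4, 142.8] 302 [68. 83. 59.] [(array([0.22942788, 0.29905292]), np.float64(1.0))]
unit 0.83 [305.5, 87.3] 618 [76.  82.5 65. ] [(array([0.6401048 , 0.19772397]), np.float64(14.222997665405273))]
green [300  33  45 104 500] [0.662 0.198]
[[0.618, 0.162], [0.618, 0.164], [0.618, 0.168], [0.62, 0.174], [0.625, 0.184], [0.628, 0.188], [0.637, 0.198], [0.647, 0.203], [0.649, 0.204], [0.657, 0.206], [0.672, 0.207], [0.687, 0.202], [0.691, 0.2], [0.699, 0.194], [0.703, 0.19], [0.709, 0.183], [0.711, 0.181], [0.713, 0.177]]
green [189 132  68  45 232] [0.607 0.289]
[[0.618, 0.248], [0.577, 0.314], [0.581, 0.314], [0.59, 0.311], [0.594, 0.309], [0.603, 0.302], [0.604, 0.301], [0.612, 0.292], [0.618, 0.281], [0.619, 0.278], [0.62, 0.274], [0.621, 0.266], [0.621, 0.258], [0.619, 0.249]]
[0.57847094 0.25242159 0.17050281]
dark [250.6873385  206.57428941] [ 230  184   43   46 1548] [0.5781541  0.25213285 0.11      ]
dark [181.23379384 259.24442083] [161 224  33  57 941] [0.53885188 0.30157668 0.11      ]
dark [324.8219697  266.89393939] [312 224  32  57 528] [0.53314144 0.19885766 0.11      ]
dark [439.77235634 297.4716083 ] [ 366  246  146  107 5882] [0.50582487 0.10762555 0.11      ]
249.41100276352898 205.37323375054206
```

```bash
echo '0 0 0.035 0 0 0 0.06;0 0 0.03 0 0 0 0.06;0 0 0.01 0 0 0 0.06;0 0 0 0 0 0 0;0 0 0 0 0 0 0' > next.json && python3 -m crank next.json 40 | sed -n '2p;4p'; echo '0 0 0 0 0 0 0;0 0 0 0 0 0 0;0 0 0 0 0 0 0;0 0 0 0 0 0 0;0 0 0 0 0 0 0' > next.json && python3 -m crank next.json | sed -n '2,6p'
echo '0 0 -0.015 0 0 0 0;0 0 -0.025 0 0 0 0;0 0 -0.035 0 0 0 0;0 0 0 0 0 0 0;0 0 0 0 0 0 0' > next.json && python3 -m crank next.json | sed -n '2p;4,6p'
python3 - <<'E'
from h import *
for cam in ('scene','side'):
    im,c=snap(cam,cam+'9.png')
    for o in tabs(c,im,.12,.046,4):
        if np.linalg.norm(o[0][:2]-[.546,.26])<.06: print(cam,o)
    for m in arm.masks_of(cam,'unit'):
        x,e=fit(c,m['pixels'],'unit',list(at_z(c,m['position'],.03)[:2])); print(cam,m['conf'],x.round(4),round(e,2))
    for m in arm.masks_of(cam,'clip1_tab'): print('  tab',m['conf'],m['position'],at_z(c,m['position'],.05).round(3))
E
```

```text
tool_pos: [0.5788, 0.2523, 0.0959]
force: [-0.3, -0.2, 0.3]
tool_pos: [0.5793, 0.2571, 0.0976]
ee_rot: [1.0, 0.003, 0.002, -0.003]
force: [-0.6, 8.4, 3.4]
grip_width: 0.0287
grasp_force: 40.0
tool_pos: [0.5792, 0.2518, 0.1716]
force: [-0.6, -0.3, -2.2]
grip_width: 0.0291
grasp_force: 40.0
scene (array([0.5489, 0.2565, 0.3846]), np.float64(0.21), array([222., 180.]), np.int32(40))
scene 0.95 [ 0.4882 -0.3114] 3.47
scene 0.95 [0.5746 0.265 ] 0.32
scene 0.54 [0.6688 0.1585] 2.15
scene 0.5 [ 0.6379 -0.1503] 1.99
  tab 0.63 [289.9, 273.5] [ 0.495 -0.236  0.05 ]
  tab 0.57 [171.5, 234.6] [0.308 0.052 0.05 ]
side (array([0.5503, 0.26  , 0.1712]), np.float64(0.23), array([210., 254.]), np.int32(68))
side 0.77 [0.5761 0.2679] 0.33
side 0.46 [ 0.6407 -0.1435] 2.43
  tab 0.69 [288.7, 293.5] [0.327 0.262 0.05 ]
  tab 0.48 [310.8, 266.0] [0.324 0.152 0.05 ]
```

Clip A is still home, with its tab 27 mm from the axis in both fixed views. Replacing cap 1.

```bash
echo '-0.0046 -0.0113 0 0 0 0 0;0 0 0 0 0 0 0;0 0 0 0 0 0 0;0 0 0.02 0 0 0 0;0 0 0.025 0 0 0 0' > next.json && python3 -m crank next.json | sed -n '2p;4p'; echo '0 0 0.01 0 0 0 0;0 0 0.008 0 0 0 0;0 0 0.006 0 0 0 0;0 0 0 0 0 0 0;0 0 0 0 0 0 0' > next.json && python3 -m crank next.json | sed -n '2p;4,6p'
```

```text
tool_pos: [0.5751, 0.264, 0.1263]
force: [1.1, 0.5, -1.9]
tool_pos: [0.5746, 0.2632, 0.102]
force: [1.0, -0.4, -2.7]
grip_width: 0.0289
grasp_force: 40.0
```

```bash
echo '0 0 0.003 0 0 0 0;0 0 0.002 0 0 0 0;0 0 0 0 0 0 0;0 0 0 0 0 0 0' > next.json && python3 -m crank next.json | sed -n '2p;4p'
```

```text
tool_pos: [0.575, 0.2639, 0.0976]
force: [1.9, -0.7, 4.4]
```

```bash
echo '0 0 0 0 0 0 0.05;0 0 0 0 0 0 0.05;0 0 0 0 0 0 0.05;0 0 0 0 0 0 0.05;0 0 0 0 0 0 0.05' > next.json && python3 -m crank next.json >/dev/null; echo '0 0 -0.04 0 0 0 0.05;0 0 -0.04 0 0 0 0.05;0 0 0 0 0 0 0.05;0 0 0 0 0 0 0.05;0 0 0 0 0 0 0.05' > next.json && python3 -m crank next.json | sed -n '1,2p'
sed -i 's/f4.png/f5.png/' t3.py; python3 t3.py | grep -v -e clip -e '^\[\['; python3 - <<'E'
from h import *
im=cv2.imread('pics/f5.png'); c=arm.get_calibration('wrist')
n,L,st,ce=cv2.connectedComponentsWithStats((im.max(2)<45).astype(np.uint8))
for i in range(1,n):
    if 1000<st[i,4]<2500: print('dark',ce[i],at_z(c,ce[i],.114))
E
```

```text
time: 64.1
tool_pos: [0.5731, 0.2632, 0.1753]
[247.7, 194.1] 0 [0.5685 0.2658] 0.139
[247.7, 194.1] 0.012 [0.5694 0.2646] 0.068
[247.7, 194.1] 0.024 [0.5716 0.2655] 0.022
tilt (array([ 0.571 ,  0.2666,  0.022 ,  0.0175, -0.0007]), np.float64(0.0177))
unit 0.75 [263.4, 132.2] 541 [73. 87. 65.] [(array([0.5750405 , 0.26234936]), np.float64(14.091843605041504))]
unit 0.57 [314.8, 81.4] 625 [75. 81. 65.] [(array([0.64310407, 0.20240018]), np.float64(13.883999824523926))]
green [310  27  48 104 546] [0.661 0.197]
green [209 127  90  37 425] [0.611 0.255]
dark [246.11225895 205.92630854] [0.57315617 0.26598995 0.114     ]
```

```bash
echo '-0.02 0.03 -0.03 0 0 0 0.05;-0.02 0.03 -0.03 0 0 0 0.05;0 0.04 -0.02 0 0 0 0.05;0 0.02 0 0 0 0 0.05;0 0 0 0 0 0 0.05' > next.json && python3 -m crank next.json >/dev/null; echo '0 0 0 0 0 0 0.05;0 0 0 0 0 0 0.05;0 0 0 0 0 0 0.05' > next.json && python3 -m crank next.json | sed -n 1,2p
python3 - <<'E'
src=open('t.py').read(); exec(src[:src.index('for m in arm')])
for cam in ('wrist','scene'):
    im,c=snap(cam)
    for m in arm.masks_of(cam,'cap'):
        if m['conf']>.3:
            p=at_z(c,m['position'],.07)[:2]; x,e=fit(c,m['pixels'],'cap',list(p),.024)
            if e<.3: print(cam,x.round(4),round(e,3),'tilt',*tiltfit(m['pixels'],x))
E
```

```text
time: 65.1
tool_pos: [0.5339, 0.145, 0.2557]
wrist [0.6652 0.1591] 0.012 tilt [ 0.6651  0.1594  0.0253  0.0058 -0.0032] 0.0111
wrist [ 0.639  -0.1498] 0.021 tilt [ 0.64   -0.1557  0.0121  0.0507 -0.0042] 0.0194
wrist [0.5719 0.2654] 0.028 tilt [ 0.5716  0.2674  0.0196  0.0075 -0.0016] 0.0158
scene [0.5746 0.2659] 0.05 tilt [ 0.5747  0.2662  0.0236 -0.0081  0.0047] 0.0489
scene [ 0.6415 -0.149 ] 0.03 tilt [ 6.423e-01 -1.480e-01  2.310e-02 -2.000e-04 -6.000e-04] 0.0288
scene [ 0.49   -0.3118] 0.076 tilt [ 0.505  -0.2939  0.0014  0.0236 -0.0191] 0.0216
scene [0.6675 0.1597] 0.068 tilt [ 0.6692  0.1615  0.0199 -0.1098  0.0483] 0.0476
```

The scene fit of cap 4 is ambiguous, so I look at it from above.

```bash
echo '0 0.04 0 0 0 0 0.05;0 0.045 0 0 0 0 0.05;0 0.045 0 0 0 0 0.05;0 0.045 0 0 0 0 0.05;0 0.045 0 0 0 0 0.05' > next.json && python3 -m crank next.json >/dev/null; echo '0 0.045 0 0 0 0 0.05;0 0.045 0 0 0 0 0.05;0 0.045 0 0 0 0 0.05;0 0.045 0 0 0 0 0.05;0 0.04 0 0 0 0 0.05' > next.json && python3 -m crank next.json >/dev/null;  echo '-0.03 0 0.02 0 0 0 0.05;-0.03 0 0.02 0 0 0 0.05;0 0 0 0 0 0 0.05;0 0 0 0 0 0 0.05;0 0 0 0 0 0 0.05' > next.json && python3 -m crank next.json | sed -n 1,2p
python3 - <<'E'
src=open('t.py').read(); exec(src[:src.index('for m in arm')])
im,c=snap('wrist')
for m in arm.masks_of('wrist','cap'):
    if m['conf']>.3:
        p=at_z(c,m['position'],.07)[:2]
        for z in (0,.012,.024,.03): x,e=fit(c,m['pixels'],'cap',list(p),z); print(z,x.round(4),round(e,3))
        print('tilt',*tiltfit(m['pixels'],x))
for m in arm.masks_of('wrist','unit'): print('unit',m['conf'],m['position'],m['pixels'].sum())
E
```

```text
time: 66.85
tool_pos: [0.4772, -0.2966, 0.2174]
0 [ 0.6428 -0.1387] 0.042
0.012 [ 0.6412 -0.1441] 0.019
0.024 [ 0.6398 -0.1492] 0.019
0.03 [ 0.6391 -0.1517] 0.03
tilt [ 0.641  -0.1465  0.0171 -0.0073 -0.0084] 0.012
0 [ 0.4857 -0.3167] 0.118
0.012 [ 0.4864 -0.316 ] 0.051
0.024 [ 0.4875 -0.3152] 0.026
0.03 [ 0.488  -0.3148] 0.065
tilt [ 0.4876 -0.3159  0.0206 -0.0098 -0.0128] 0.0157
unit 0.84 [142.4, 46.1] 954
unit 0.74 [243.8, 122.1] 191
unit 0.62 [94.2, 25.0] 5805
```

All four caps are seated and level in the wrist view, and the gripper is clear. Handing in.

```bash
python3 -c "
from bench import arm; print(arm.finish_job())"
```

```text
the job is handed in; nothing more can be done
None
```

I handed the job in with all four housings fitted with a clip and a cap; the camera checks showed them home, seated and level, but the hand-in gave no verdict. Cap 1 had tilted on its housing, so I lifted it and set it again with its clip still in place.

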